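Hold a clock movement home in the hand-setting fixture

ROBOT

A 6-joint arm with a two-finger parallel gripper is mounted at the origin on the work surface; the furniture and walls round the work are solid. World frame = base frame: x ahead of the robot, y to its left, z up, the work surface at z = 0. Lengths are in m, angles in rad, forces in N, time in s.
With the tool pointing down it reaches from about 0.275 to 0.825 m from the base axis. Payload 5.2 kg.
Tool frame: the origin (TCP) lies midway between the tips of the shut fingers; the grasp point (between the pads) lies 19 mm behind it; y points along the fingers, z is the direction in which the jaws open and shut, and the axes are right-handed (so a half turn about y gives the same grasp; the last joint's range is limited). The gripper opens to 93 mm and grips with 3 to 60 N. Pads are 15 mm wide; open, the fingers measure 128 mm over their backs; the gripper's body (75 mm by 188 mm) begins 65 mm behind the grasp point.
Start: joints at [-1.482, 0.259, 1.535, -0, 1.348, -0.203], TCP at [0.158, -0.527, 0.219] pointing down, gripper open.
Joint ranges: [-3.14, 3.14], [-0.91, 2.08], [0.19, 2.58], [-1.22, 4.36], [0.22, 2.71], [-3.12, 3.12]. Speed limits (rad/s): [2.57, 2.57, 3.14, 3.14, 3.14, 3.14].

INTERFACE

Orientations are given as a rotation vector (axis times angle).
In Python, from bench import bot gives the robot as it stands.
- The arm moves only by the tool step_arm, never from a script. Its argument "deltas" is a list of rows, each a list of 7 numbers: the turn, a rotation vector about the tool's x, y, z in rad, then the shift along the tool's x, y, z in mm, then the finger opening in mm, from 0 to 93. In form: [[wx, wy, wz, tx, ty, tz, gripper], ...]. A call has 1 to 20 rows; each row shifts and turns the pose as measured when the row begins, along the tool's axes as they then stand; what a row does not reach is not made up. A row lasts 1/12 s, in which the tool goes at most 41.7 mm and 7.16 degrees, less where a joint would pass 70% of its speed; a pose out of reach is approached as far as the arm can. A call is refused whole if a number of a shift passes 41.7 or a number of a turn 0.125, either way. A call with a gripper value outside its range is refused whole. The fingers move at their own pace and stop on an object; the grip force is fixed at half the most. Time passes only in rows, so rows that do not move let the fingers close. It gives the time, the measured TCP pose, the force and the opening at its end, in the units of the state.
- bot.get_state(): the state, without advancing time (a new reading comes with each control period).
- bot.camera(name): name is "side" or "top" or "wrist"; returns a dict with "pixels" (480x640x3 uint8, red, green, blue), "fx", "fy", "cx", "cy" (pixels), "dist" ([k1, k2, p1, p2, k3] as OpenCV has them; the pictures are not rectified), "rvec" (rotation vector, rad) and "tvec" (3), from world to camera coordinates, as OpenCV has them. Camera axes: x right, y down, z forward; pixel columns grow to the right and rows downward; lengths in m; the calibration is good to about 2 mm. A picture is of the moment at which its call begins. There is no depth.
- bot.close_job(): hands the job in, once; it reports no verdict.
The state is a dict: "clock": time; "joint_positions": joint angles; "dq": joint speeds; "joint_efforts": joint torques, N m; "eef_pos": TCP position; "ee_rot": TCP orientation; "contact_force": force on the tool from outside, world axes, zero at the start; "torque": the same for the moment, N m; "finger_gap": finger opening in m.
Only numpy, scipy, OpenCV 4.12 (cv2) and the standard library are available. Lean on these libraries where they do the work, as an engineer would, in place of code of your own. Each camera call takes 0.05 s, during which the arm holds its last target.

TASK

Get the clock movement ready for its hands to be pressed on: first swing the lift lever of the fixture right over, away from the open end of the channel, so that the presser arm stands up out of the way. Then put the movement flat in the channel, shaft up and square, and press it against the sprung plunger until its case meets both hard stops. Finish while still holding it pressed firmly home there: do not let go, and leave the other things on the bench alone.

Things in the scene. Friction and masses are not known exactly. Their poses are not given: they have to be found in the camera images.
- fixture: Fixed aluminium plate, x -130..110, y +-48, top at z 8 mm. Origin on the bench, on the channel's centre line, below the stop faces; x runs along the channel from its open end to the stops, y left, z up. Guide strips 6 mm wide, 5 mm above the plate, inner faces y +-31, x -110..-5. Stops at x 0; behind them plunger housing (to z 28) and pillars (x 67..83, y to +-35, z 52) bearing a cross shaft.
- stops: The two fixed steel stop blocks, 18 mm wide, centres at y +-21, 15 mm high above the plate, 20 mm deep; flat faces at fixture x = 0, facing the open end. Origin at fixture (0, 0, 8 mm), axes as the fixture's.
- plunger (a joint): Travel (m) of the brass sprung plunger between the stops. 0: fully out, its nose (13 mm diameter, 9 mm above the plate) 12 mm before the stop faces; grows as pressed along fixture +x; 0.012: nose flush with the stop faces (it could go on to 0.018). Spring: 2 N at 0, 4.4 N at 0.012.
- plunger_nose (a point): Middle of the plunger's nose face, at fixture x = -12 mm + travel.
- lift_lever (a joint): Angle (rad) of the rocker: lever, shaft and presser arm in one. 0: arm level, 44 mm up, its 7 mm pin (fixture x -18, down to z 18) blocking the channel, lever leaning 0.6 rad from upright to the open end. Grows as the lever swings to fixture +x, raising the arm; hard stop at 1.5: arm upright, top 145 mm up, lever 0.9 rad past upright. Needs 0.1 N m; stays where left.
- lever_knob (a point): Centre of the black ball knob (18 mm diameter) at the end of the lift lever, a steel rod 8 mm thick; 75 mm from the hinge axis, at fixture y = +64.
- lever_pivot (a point): Hinge axis of the lift lever, in the lever's plane: fixture (75, 64, 44) mm; axis along fixture y.
- movement_center (a point): Clock movement, loose, about 50 g: black square case 56 x 56 x 16 mm, with a brass shaft 8 mm thick up from its middle to 30 mm. This point is the centre of the case, 8 mm above its underside; x, y along its sides, z up. Any side may face the stops.
- movement: The same clock movement; origin in the middle of its underside.
- birch_blank: Bystander: round wooden disc, 68 mm diameter, 10 mm high. Leave alone.
- moss_ball: Bystander: green moss bun, 52 mm, 30 mm high. Leave alone.
- tub: Bystander: round lidded tub, 67 mm, 50 mm high. Leave alone.

How it is judged:
By the outcome, as a careful person would: the job done as asked, in the order asked, and still so for the second after the job is handed in, while the arm keeps its last pose, push and grip.
It also fails if it takes over 72 s, if anything falls off the work surface, if the arm or the gripper's body presses on something with over 40 N, if the wrist force passes 120 N, or if a joint passes its speed limit or range.

## Working session

There is one attempt and no reset: what is moved stays moved. The work goes in short steps, Python scripts to look and compute and a tool call to move; the robot and the scene stay as the last step left them, time stands still between calls to the robot, and variables do not carry over. Pictures are saved under pics/ and viewed, and the job is handed in when it is done.

Besides the shell and the picture viewer there is one more tool, called after "Request:" as name(argument=value, ...) on one line, values as JSON. step_arm: Moves the arm, as the interface text tells. Its arguments: {"type":"object","properties":{"deltas":{"type":"array","items":{"type":"array","items":{"type":"number"}}}},"required":["deltas"]}

```bash
mkdir -p pics; ls; python3 - <<'E'
from bench import bot
import cv2,pickle
print(bot.get_state())
for n in ["side","top","wrist"]:
    c=bot.camera(n); pickle.dump(c,open(f"pics/{n}0.pkl","wb"))
    cv2.imwrite(f"pics/{n}0.png",c["pixels"][:,:,::-1])
    print(n,{k:c[k] for k in c if k!="pixels"})
E
```

```text
pics
{'clock': 0.0, 'joint_positions': array([-1.48179456e+00,  2.59328703e-01,  1.53606474e+00,  1.30569174e-06,
        1.34798383e+00, -2.02775971e-01]), 'dq': array([ 0.0005292 , -0.00056498, -0.00010538, -0.00082898, -0.00184374,
       -0.00092834]), 'joint_efforts': array([-4.80271156e-04, -4.37302923e+01, -2.83999407e+01,  7.20344670e-02,
        4.14421165e-02, -1.35493628e-04]), 'eef_pos': array([ 0.1581975 , -0.52619957,  0.21783276]), 'ee_rot': array([-0.30325785,  2.06651325, -2.06279522]), 'contact_force': array([-0.37713539,  0.19177355,  0.62520395]), 'torque': array([-0.0410325 ,  0.01396674, -0.01029188]), 'finger_gap': 0.09289932344361661}
side {'fx': 472.7157506329189, 'fy': 472.7157506329189, 'cx': 319.7876065364109, 'cy': 235.453065567485, 'dist': array([-0.04682183,  0.        ,  0.        ,  0.        ,  0.        ]), 'rvec': array([ 0.34986466, -2.58139228,  1.48269481]), 'tvec': array([0.48355985, 0.13600251, 0.86129858])}
top {'fx': 578.4000151005154, 'fy': 578.4000151005154, 'cx': 316.8611355713093, 'cy': 244.55234651103584, 'dist': array([0.02840073, 0.        , 0.        , 0.        , 0.        ]), 'rvec': array([ 2.13582045, -2.13823346,  0.2147996 ]), 'tvec': array([0.00457501, 0.50927106, 1.21362972])}
wrist {'fx': 337.0290642797398, 'fy': 337.0290642797398, 'cx': 323.96317451347744, 'cy': 241.6761033802395, 'dist': array([-0.01353772,  0.        ,  0.        ,  0.        ,  0.        ]), 'rvec': array([-2.35012367,  1.74982698,  0.2269809 ]), 'tvec': array([-0.54935147, -0.02740564,  0.39156539])}
```

View pics/top0.png

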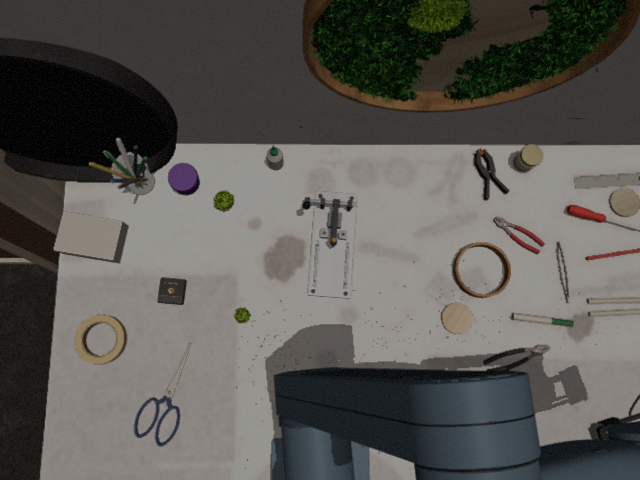

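View pics/side0.png

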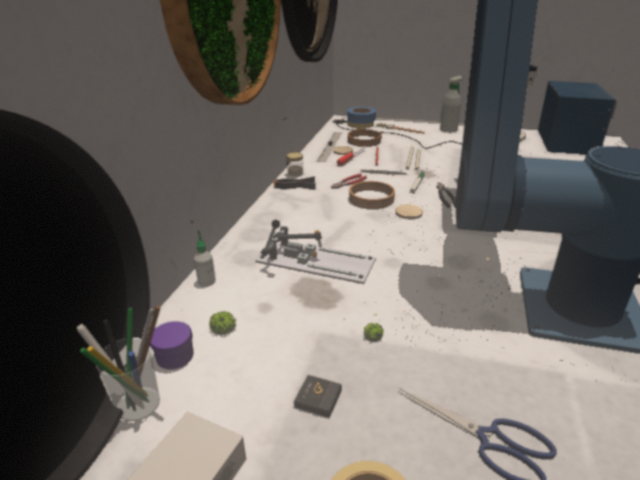

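View pics/wrist0.png

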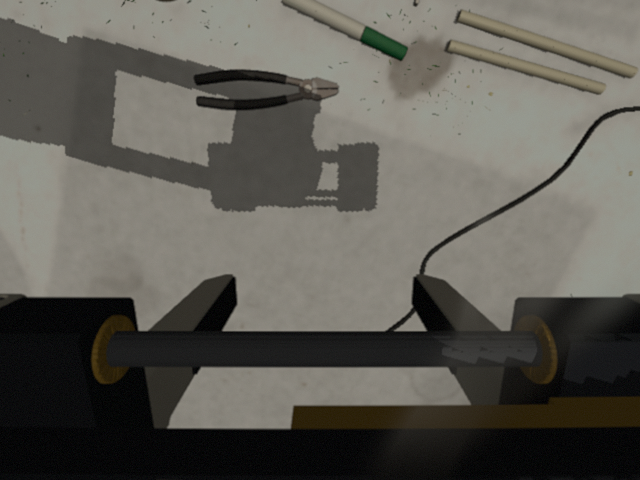

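```bash
cat > h.py <<'E'
import numpy as np,cv2,pickle
def cam(c):
    R=cv2.Rodrigues(c["rvec"])[0]; K=np.array([[c["fx"],0,c["cx"]],[0,c["fy"],c["cy"]],[0,0,1.]])
    return R,np.array(c["tvec"]),K,np.array(c["dist"])
def ray(c,p):
    R,t,K,d=cam(c); p=np.array(p,float).reshape(-1,1,2)
    n=cv2.undistortPoints(p,K,d)[:,0]; v=np.c_[n,np.ones(len(n))]@R
    return -R.T@t,v
def onz(c,p,z):
    o,v=ray(c,p); return o+v*((z-o[2])/v[:,2])[:,None]
def proj(c,P):
    R,t,K,d=cam(c); return cv2.projectPoints(np.array(P,float).reshape(-1,1,3),c["rvec"],c["tvec"],K,d)[0][:,0]
def tri(c1,p1,c2,p2):
    o1,v1=ray(c1,p1);o2,v2=ray(c2,p2);out=[]
    for a,b in zip(v1,v2):
        s=np.linalg.lstsq(np.c_[a,-b],o2-o1,rcond=None)[0]; q1=o1+a*s[0];q2=o2+b*s[1]; out.append(np.r_[(q1+q2)/2,np.linalg.norm(q1-q2)])
    return np.array(out)
def crop(c,x,y,w,h,s,name):
    im=c["pixels"][y:y+h,x:x+w,::-1]; cv2.imwrite(name,cv2.resize(im,None,fx=s,fy=s,interpolation=cv2.INTER_CUBIC))
def load(n): return pickle.load(open(n,"rb"))
E
python3 - <<'E'
from h import *
t=load("pics/top0.pkl"); s=load("pics/side0.pkl")
crop(t,285,180,90,130,4.6,"pics/t_fix.png"); crop(t,145,265,55,50,10,"pics/t_mov.png")
crop(s,245,210,140,80,5.5,"pics/s_fix.png")
# movement rough
g=cv2.cvtColor(t["pixels"],cv2.COLOR_RGB2GRAY)
m=np.zeros_like(g); sub=(g[265:315,145:200]<75).astype(np.uint8); m[265:315,145:200]=sub
cs,_=cv2.findContours(m,cv2.RETR_EXTERNAL,cv2.CHAIN_APPROX_NONE); k=max(cs,key=cv2.contourArea)
r=cv2.minAreaRect(k); b=cv2.boxPoints(r); print(r,b)
P=onz(t,b,0.016); print(P, P.mean(0), np.diff(np.r_[P,P[:1]],axis=0))
print(onz(t,[[310,297],[351,298],[354,193],[314,193],[332,245]],0.008))
print(-cam(t)[0].T@cam(t)[1],-cam(s)[0].T@cam(s)[1])
E
```

```text
((171.68316650390625, 290.6683349609375), (26.76650047302246, 25.671960830688477), 5.710593223571777) [[157.08911 302.10892]
 [159.64355 276.56436]
 [186.27722 279.22775]
 [183.72278 304.7723 ]]
[[0.38732466 0.35090339 0.016     ]
 [0.44314259 0.347991   0.016     ]
 [0.43720084 0.28988106 0.016     ]
 [0.38138921 0.29326928 0.016     ]] [0.41226432 0.32051118 0.016     ] [[ 0.05581793 -0.0029124   0.        ]
 [-0.00594175 -0.05810994  0.        ]
 [-0.05581163  0.00338822  0.        ]
 [ 0.00593545  0.05763411  0.        ]]
[[ 0.39850425  0.0186845   0.008     ]
 [ 0.39620422 -0.07186869  0.008     ]
 [ 0.63579221 -0.08197476  0.008     ]
 [ 0.63555589  0.00935346  0.008     ]
 [ 0.51512389 -0.0307957   0.008     ]]
[0.28467327 0.03061836 1.28463952] [0.27743315 0.78056731 0.55489421]
```

View pics/t_fix.png

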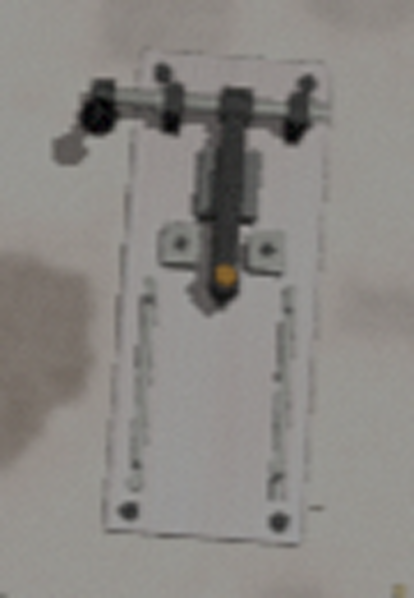

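View pics/t_mov.png

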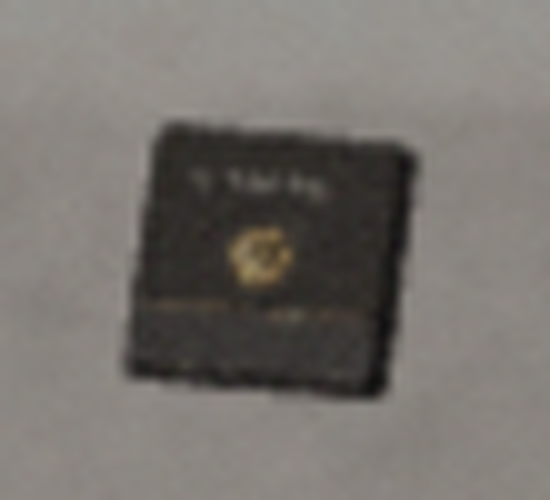

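View pics/s_fix.png

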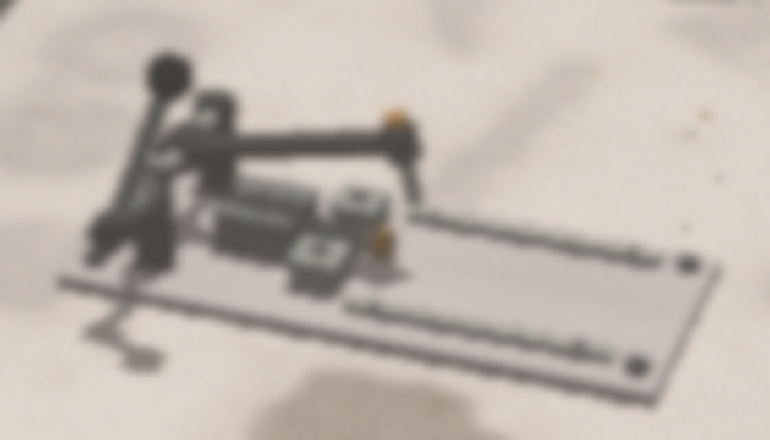

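```bash
cat >> h.py <<'E'
def rigid2(A,B): # B = R A + t
    A=np.array(A);B=np.array(B);a=A.mean(0);b=B.mean(0);X=A-a;Y=B-b
    th=np.arctan2((X[:,0]*Y[:,1]-X[:,1]*Y[:,0]).sum(),(X*Y).sum())
    R=np.array([[np.cos(th),-np.sin(th)],[np.sin(th),np.cos(th)]]); return th,b-R@a,(X@R.T+b-B)
E
python3 - <<'E'
from h import *
t=load("pics/top0.pkl"); s=load("pics/side0.pkl")
q=np.array([[105,531],[298,545],[329,65],[143,48]]); p=np.array([285,180])+(q+.5)/4.6-.5
W=onz(t,p,0.008)[:,:2]; A=[[-.13,.048],[-.13,-.048],[.11,-.048],[.11,.048]]
th,o,res=rigid2(A,W); print("top",th,o,res*1e3)
q=np.array([[655,404],[718,270],[58,284]]); ps=np.array([245,210])+(q+.5)/5.5-.5
W=onz(s,ps,0.008)[:,:2]; print("side",rigid2([A[0],A[1],A[3]],W), W)
R=np.array([[np.cos(th),-np.sin(th)],[np.sin(th),np.cos(th)]])
# knob check
kp=np.array([[285+99/4.6,180+115/4.6]]);ks=np.array([[245+169/5.5,210+76/5.5]])
K=tri(t,kp,s,ks); print("knob tri",K,"expected",R@[.0327,.064]+o,.1059, "in fixture",R.T@(K[0,:2]-o))
# movement in side: 
crop(s,285,365,65,60,10,"pics/s_mov.png")
print(onz(t,[[145+261/10,265+256/10]],0.030))
E
```

```text
top -0.07867839588093206 [ 0.52882846 -0.03211508] [[ 0.1757289   1.61075021]
 [-0.55753474 -1.44025352]
 [ 0.65362947 -1.7927279 ]
 [-0.27182362  1.62223122]]
side (np.float64(-0.0769247095616317), array([ 0.52867743, -0.02300433]), array([[-0.00076952,  0.00145667],
       [-0.00169344, -0.00188606],
       [ 0.00246295,  0.00042939]])) [[ 0.40352014  0.03338741]
 [ 0.39706657 -0.05898597]
 [ 0.63957793  0.01597096]]
knob tri [[0.5820964  0.02696604 0.11171303 0.00187705]] expected [0.56645752 0.02911681] 0.1059 in fixture [0.04845954 0.06308506]
[[0.41089188 0.31859223 0.03      ]]
```

View pics/s_mov.png

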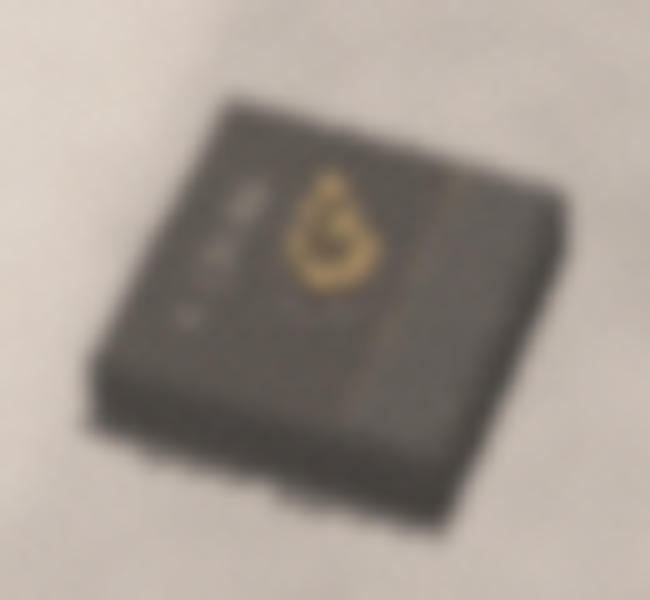

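```bash
cat >> h.py <<'E'
from scipy.spatial.transform import Rotation as Ro
def goal(st,pos,R,n=None):
    """remaining move from the present pose: tool-frame shift mm and turn"""
    Rt=Ro.from_rotvec(st["ee_rot"]); d=Rt.inv().apply(np.array(pos)-st["eef_pos"])*1e3
    w=(Rt.inv()*R).as_rotvec(); return d,w
def down(yaw): # tool y down, jaw axis z along world dir (-sin yaw, cos yaw) = fixture y
    z=np.array([-np.sin(yaw),np.cos(yaw),0]); y=np.array([0,0,-1.]); x=np.cross(y,z); return Ro.from_matrix(np.c_[x,y,z])
E
python3 - <<'E'
from h import *; from bench import bot
st=bot.get_state(); M=Ro.from_rotvec(st["ee_rot"]).as_matrix(); print(M.round(3)); print(down(-.078).as_matrix().round(3))
for y in (-.078,-.078+np.pi):
    print(goal(st,[.45,.0,.3],down(y)))
t=load("pics/top0.pkl");w=load("pics/wrist0.pkl")
R,tt,_,_=cam(w); print("wrist cam pos in tool", M.T@(-R.T@tt-st["eef_pos"]), "axes in tool",(M.T@R.T).round(3))
E
```

```text
[[-0.958 -0.     0.288]
 [-0.288  0.001 -0.958]
 [-0.    -1.    -0.001]]
[[ 0.997  0.     0.078]
 [-0.078  0.     0.997]
 [ 0.    -1.     0.   ]]
(array([-430.86698098,  -81.27804138, -420.26655252]), array([-6.54419153e-05, -2.77182206e+00, -1.95504829e-03]))
(array([-430.86698098,  -81.27804138, -420.26655252]), array([ 1.39454906e-03,  3.69769930e-01, -4.66801572e-05]))
wrist cam pos in tool [-0.07138793 -0.16649787  0.00052252] axes in tool [[ 0.001  0.968  0.252]
 [ 0.001 -0.252  0.968]
 [ 1.    -0.001 -0.001]]
```

Request:
step_arm(deltas=[[0, 0.0925, 0, 0, -10, 0, 60], [0, 0.0925, 0, 0, -10, 0, 60], [0, 0.0925, 0, 0, -10, 0, 60], [0, 0.0925, 0, 0, -10, 0, 60], [0, 0, 0, -18.6, -4, -26.4, 60], [0, 0, 0, -18.6, -4, -26.4, 60], [0, 0, 0, -18.6, -4, -26.4, 60], [0, 0, 0, -18.6, -4, -26.4, 60], [0, 0, 0, -18.6, -4, -26.4, 60], [0, 0, 0, -18.6, -4, -26.4, 60], [0, 0, 0, -18.6, -4, -26.4, 60], [0, 0, 0, -18.6, -4, -26.4, 60], [0, 0, 0, -18.6, -4, -26.4, 60], [0, 0, 0, -18.6, -4, -26.4, 60], [0, 0, 0, -18.6, -4, -26.4, 60], [0, 0, 0, -18.6, -4, -26.4, 60], [0, 0, 0, -18.6, -4, -26.4, 60], [0, 0, 0, -18.6, -4, -26.4, 60], [0, 0, 0, -18.6, -4, -26.4, 60], [0, 0, 0, -18.6, -4, -26.4, 60]])

```text
clock: 1.82
eef_pos: [0.5047, -0.1196, 0.3223]
ee_rot: [-0.113, -2.176, 2.148]
contact_force: [1.0, -0.4, 0.2]
finger_gap: 0.0599
```

```bash
cat > shot.py <<'E'
import sys; from h import *; from bench import bot
n,tag=sys.argv[1:3]
c=bot.camera(n); pickle.dump(c,open(f"pics/{n}{tag}.pkl","wb")); cv2.imwrite(f"pics/{n}{tag}.png",c["pixels"][:,:,::-1])
st=bot.get_state(); print(st["clock"],st["eef_pos"].round(4),st["ee_rot"].round(4),st["contact_force"].round(1),st["joint_positions"].round(2),round(st["finger_gap"],4))
E
python3 shot.py wrist 1
```

```text
1.8667 [ 0.5082 -0.1153  0.3229] [-0.1132 -2.1831  2.1476] [1.5 2.7 0.3] [-0.45  0.16  1.41  0.01  1.58  1.23] 0.0596
```

View pics/wrist1.png

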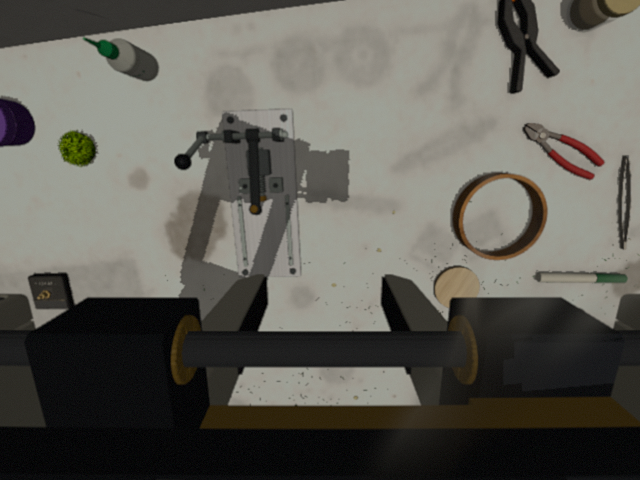

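Request:
step_arm(deltas=[[0, 0, 0, 0, 20, -20, 45], [0, 0, 0, 0, 20, -20, 45], [0, 0, 0, 0, 20, -20, 45], [0, 0, 0, 0, 15, -20, 45], [0, 0, 0, 0, 0, 0, 45], [0, 0, 0, 0, 0, 0, 45]])

```text
clock: 2.37
eef_pos: [0.5183, -0.0286, 0.2454]
ee_rot: [-0.105, -2.186, 2.153]
contact_force: [0.1, -0.7, -0.3]
finger_gap: 0.0449
```

```bash
python3 shot.py wrist 2; python3 -c "
from h import *
c=load('pics/wrist2.pkl'); crop(c,180,40,230,170,3.4,'pics/w2a.png');crop(c,180,160,230,140,3.4,'pics/w2b.png')"
```

```text
2.4167 [ 0.5181 -0.0287  0.2454] [-0.1057 -2.1858  2.1516] [-0.1  1.3  0.6] [-0.28  0.19  1.56  0.01  1.4   1.39] 0.0452
```

View pics/wrist2.png

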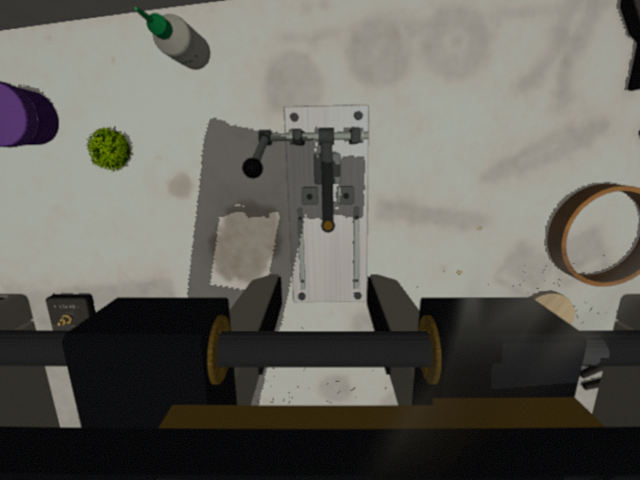

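View pics/w2a.png

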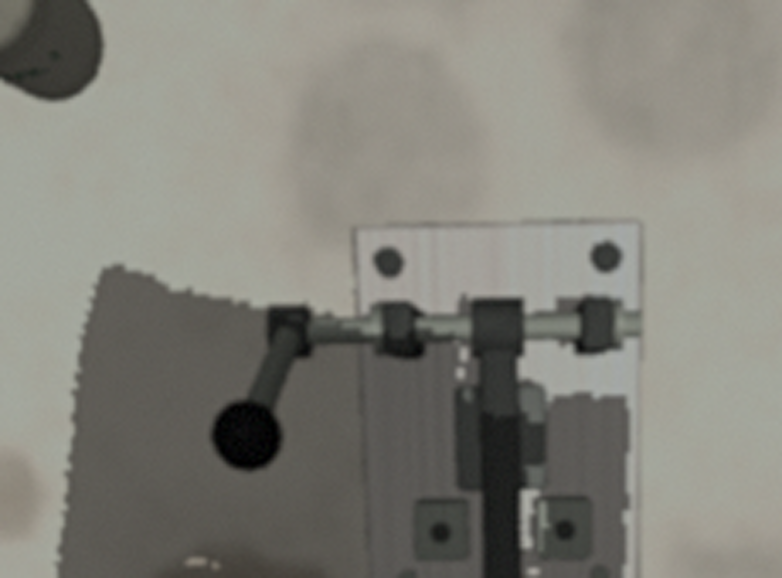

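View pics/w2b.png

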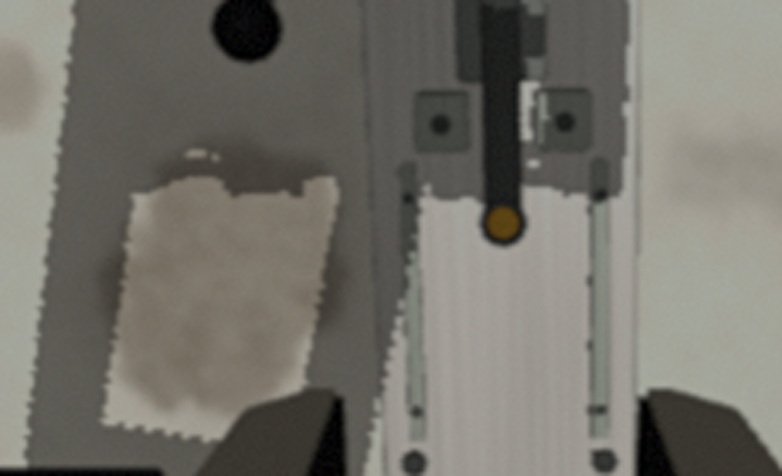

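```bash
python3 - <<'E'
from h import *
c=load('pics/wrist2.pkl'); t=load("pics/top0.pkl"); s=load("pics/side0.pkl")
f=lambda q,x,y,sc: np.array([x,y])+(np.array(q,float)+.5)/sc-.5
A=[];W=[]
def add(q,x,y,sc,a,z):
    p=f(q,x,y,sc); 
    for w,aa in zip(onz(c,p,z),a): W.append(w[:2]);A.append(np.array(aa)/1e3)
add([[353,228],[642,222]],180,40,3.4,[[110,48],[110,-48]],.008)
add([[408,163],[418,440],[600,158],[600,437]],180,160,3.4,[[-5,34],[-110,34],[-5,-34],[-110,-34]],.013)
add([[415,152],[470,152],[538,152],[592,151]],180,160,3.4,[[0,30],[0,12],[0,-12],[0,-30]],.023)
th,o,r=rigid2(A,W); print(th,o); print((r*1e3).round(1))
R=np.array([[np.cos(th),-np.sin(th)],[np.sin(th),np.cos(th)]])
kw=f([[247,435]],180,40,3.4); kt=np.array([[285+99/4.6,180+115/4.6]]);ks=np.array([[245+169/5.5,210+76/5.5]])
for a,b,d,e in((c,kw,s,ks),(t,kt,s,ks)):
    K=tri(a,kw if a is c else b,d,e)[0]; print(K, R.T@(K[:2]-o))
# ray from wrist intersect knob circle for lever angles
for q in (0,.1,.2,.3):
    P=np.r_[R@[.075-.075*np.sin(.6-q),.064]+o,.044+.075*np.cos(.6-q)]; print(q,P,proj(c,P),kw,proj(t,P),kt,proj(s,P),ks)
E
```

```text
-0.0795279795972408 [ 0.53223918 -0.03043909]
[[ 0.9  0.1]
 [ 1.2 -0.5]
 [-0.1  0.4]
 [-0.6 -0. ]
 [-0.7 -0.3]
 [-0.9  0. ]
 [-0.5 -0.1]
 [-0.1  0.6]
 [ 0.3 -0.2]
 [ 0.3  0.1]]
[0.58305732 0.02957089 0.11319594 0.00193616] [0.04589008 0.06385751]
[0.5820964  0.02696604 0.11171303 0.00187705] [0.04513913 0.06118456]
0 [0.56987222 0.03076463 0.10590017] [[255.55689601 183.22543481]] [[252.29411765 167.58823529]] [[304.58790123 210.92018837]] [[306.52173913 205.        ]] [[281.59560576 228.22456287]] [[275.72727273 223.81818182]]
0.1 [0.57624329 0.03025688 0.10981869] [[254.09697097 176.32497868]] [[252.29411765 167.58823529]] [[304.83338733 207.5068558 ]] [[306.52173913 205.        ]] [[278.49465671 225.93261232]] [[275.72727273 223.81818182]]
0.2 [0.58297249 0.02972059 0.11307957] [[252.72051579 168.71494656]] [[252.29411765 167.58823529]] [[305.09347539 203.98904158]] [[306.52173913 205.        ]] [[275.24520429 223.90797297]] [[275.72727273 223.81818182]]
0.3 [0.58999259 0.02916112 0.11565024] [[251.45417906 160.48319578]] [[252.29411765 167.58823529]] [[305.36516805 200.40772563]] [[306.52173913 205.        ]] [[271.88460779 222.1733707 ]] [[275.72727273 223.81818182]]
```

```bash
python3 - <<'E'
from h import *; from bench import bot
st=bot.get_state(); d,w=goal(st,[.583,.0297,.094],down(np.pi-.0795)); print(d,w)
R=down(np.pi-.0795)
for q in np.arange(.2,1.65,.1):
    P=np.array([.075-.075*np.sin(.6-q),.044+.075*np.cos(.6-q)]); 
    if q>.2: print(q.round(1),"tx %.1f ty %.1f"%(-(P-L)[0]*1e3,-(P-L)[1]*1e3))
    L=P
E
```

```text
[-59.22502481 152.1659885  -62.2045892 ] [ 0.01565957 -0.02058554  0.00332976]
0.3 tx -7.0 ty -2.6
0.4 tx -7.3 ty -1.9
0.5 tx -7.4 ty -1.1
0.6 tx -7.5 ty -0.4
0.7 tx -7.5 ty 0.4
0.8 tx -7.4 ty 1.1
0.9 tx -7.3 ty 1.9
1.0 tx -7.0 ty 2.6
1.1 tx -6.8 ty 3.3
1.2 tx -6.4 ty 3.9
1.3 tx -6.0 ty 4.5
1.4 tx -5.5 ty 5.1
1.5 tx -4.9 ty 5.6
1.6 tx -4.4 ty 6.1
```

Move above the knob, then descend with a check before the last part.

Request:
step_arm(deltas=[[0.008, -0.01, 0.002, -15, 10, -15.5, 45], [0.008, -0.01, 0.001, -15, 10, -15.5, 45], [0, 0, 0, -15, 10, -15.5, 45], [0, 0, 0, -14, 10, -15.5, 45], [0, 0, 0, 0, 20, 0, 45], [0, 0, 0, 0, 20, 0, 45], [0, 0, 0, 0, 0, 0, 45], [0, 0, 0, 0, 0, 0, 45]])

```text
clock: 3.08
eef_pos: [0.592, 0.0186, 0.172]
ee_rot: [-0.114, -2.176, 2.191]
contact_force: [0.7, 0.2, 0.2]
finger_gap: 0.0449
```

```bash
python3 shot.py wrist 3; python3 - <<'E'
from h import *; from bench import bot
st=bot.get_state(); d,w=goal(st,[.583,.0297,.094],down(np.pi-.0795)); print(d,w)
c=load('pics/wrist3.pkl');print(proj(c,[.583,.0297,.113]))
E
```

```text
3.1333 [0.5917 0.0185 0.1719] [-0.1139 -2.1752  2.1908] [-0.1 -0.2 -0.2] [-0.15  0.36  1.51 -0.01  1.25  1.51] 0.0449
[ 10.9193208   77.71702437 -10.90864703] [-0.00652323 -0.00958211 -0.01548733]
[[309.44217949 273.70983945]]
```

View pics/wrist3.png

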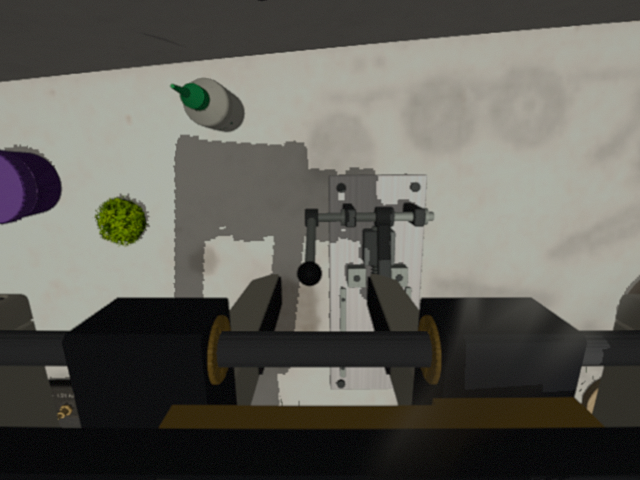

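Request:
step_arm(deltas=[[-0.003, -0.005, -0.008, 5.5, 10, -5.5, 45], [-0.003, -0.005, -0.008, 5.5, 10, -5.5, 45], [0, 0, 0, 0, 15, 0, 45], [0, 0, 0, 0, 15, 0, 45], [0, 0, 0, 0, 14, 0, 45], [0, 0, 0, 0, 10, 0, 45], [0, 0, 0, 0, 0, 0, 45]])

```text
clock: 3.72
eef_pos: [0.5826, 0.03, 0.0998]
ee_rot: [-0.096, -2.184, 2.184]
contact_force: [0.3, 0.6, 0.5]
finger_gap: 0.0449
```

```bash
python3 shot.py side 4; python3 - <<'E'
from h import *; from bench import bot
st=bot.get_state(); d,w=goal(st,[.583,.0297,.094],down(np.pi-.0795)); print(d,w)
crop(load('pics/side4.pkl'),220,170,160,110,5,'pics/s4.png')
E
```

```text
3.7667 [0.5831 0.03   0.1007] [-0.0967 -2.1844  2.1848] [-0.7 -0.2 -0.3] [-0.14  0.41  1.62  0.    1.1   1.51] 0.0451
[0.11320457 6.72233486 0.32194384] [ 0.00013834 -0.00052394 -0.00841186]
```

View pics/s4.png

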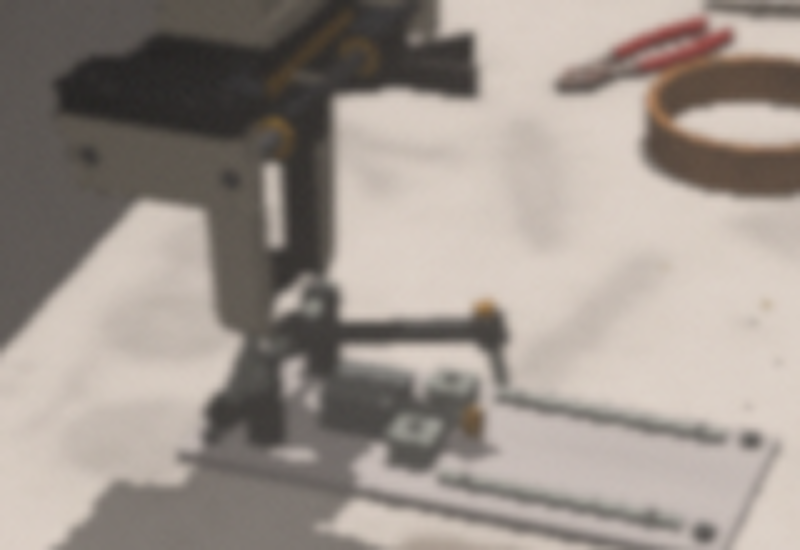

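Descend 7 mm more and close.

Request:
step_arm(deltas=[[0, 0, 0, 0, 6, 0, 45], [0, 0, 0, 0, 1, 0, 10], [0, 0, 0, 0, 0, 0, 10], [0, 0, 0, 0, 0, 0, 10], [0, 0, 0, 0, 0, 0, 10], [0, 0, 0, 0, 0, 0, 10], [0, 0, 0, 0, 0, 0, 10]])

```text
clock: 4.35
eef_pos: [0.5851, 0.0293, 0.0964]
ee_rot: [-0.102, -2.186, 2.189]
contact_force: [-0.0, -0.0, -3.0]
finger_gap: 0.0162
```

Request:
step_arm(deltas=[[0, 0, 0, -7, -2.6, 0, 10], [0, 0, 0, -7.3, -1.9, 0, 10], [0, 0, 0, -7.4, -1.1, 0, 10], [0, 0, 0, -7.5, -0.4, 0, 10]])

```text
clock: 4.68
eef_pos: [0.6123, 0.0273, 0.1021]
ee_rot: [-0.093, -2.182, 2.185]
contact_force: [-2.7, -0.4, -1.7]
finger_gap: 0.0161
```

```bash
cat > lev.py <<'E'
from h import *; from bench import bot
th=-.0795;o=np.array([.5322,-.0304]);R=np.array([[np.cos(th),-np.sin(th)],[np.sin(th),np.cos(th)]])
st=bot.get_state(); M=Ro.from_rotvec(st["ee_rot"]).as_matrix()
g=st["eef_pos"]-.019*M[:,1]; f=np.r_[R.T@(g[:2]-o),g[2]]*1e3
print("grasp pt in fixture",f.round(1),"angle",.6+np.arctan2(f[0]-75,f[2]-44),"r",np.hypot(f[0]-75,f[2]-44),st["contact_force"].round(1),st["finger_gap"],st["joint_positions"].round(2))
print(goal(st,st["eef_pos"],down(np.pi-.0795))[1].round(3))
E
python3 lev.py
```

```text
grasp pt in fixture [ 75.1  63.9 121.1] angle 0.6014333794378184 r 77.07210376724859 [-2.7 -0.4 -1.7] 0.016098752919105265 [-0.14  0.46  1.54 -0.    1.14  1.51]
[-0.001  0.    -0.006]
```

Request:
step_arm(deltas=[[0, 0, 0, -7.5, 0.4, 0, 10], [0, 0, 0, -7.4, 1.1, 0, 10], [0, 0, 0, -7.3, 1.9, 0, 10], [0, 0, 0, -7.0, 2.6, 0, 10], [0, 0, 0, -6.8, 3.3, 0, 10], [0, 0, 0, -6.4, 3.9, 0, 10], [0, 0, 0, -6.0, 4.5, 0, 10]])

```text
clock: 5.27
eef_pos: [0.67, 0.0228, 0.0852]
ee_rot: [-0.101, -2.186, 2.188]
contact_force: [0.1, 0.0, -0.5]
finger_gap: 0.0102
```

```bash
python3 lev.py
```

```text
grasp pt in fixture [132.9  64.  104.2] angle 1.3658506429266826 r 83.58525210031527 [ 0.1  0.  -0.5] 0.01021273931694691 [-0.13  0.57  1.4   0.    1.16  1.52]
[-0.001 -0.    -0.013]
```

```bash
python3 shot.py wrist 5;python3 shot.py side 5; python3 - <<'E'
from h import *
crop(load('pics/side5.pkl'),200,150,180,130,4.4,'pics/s5.png')
E
```

```text
5.3167 [0.6706 0.0226 0.0841] [-0.1012 -2.1854  2.1879] [ 0.5 -0.1 -0.4] [-0.13  0.57  1.4   0.    1.16  1.52] 0.0104
5.3667 [0.6694 0.0227 0.0842] [-0.0992 -2.1847  2.1871] [-0.1  0.7  0.5] [-0.13  0.57  1.4  -0.    1.16  1.52] 0.0099
```

View pics/wrist5.png

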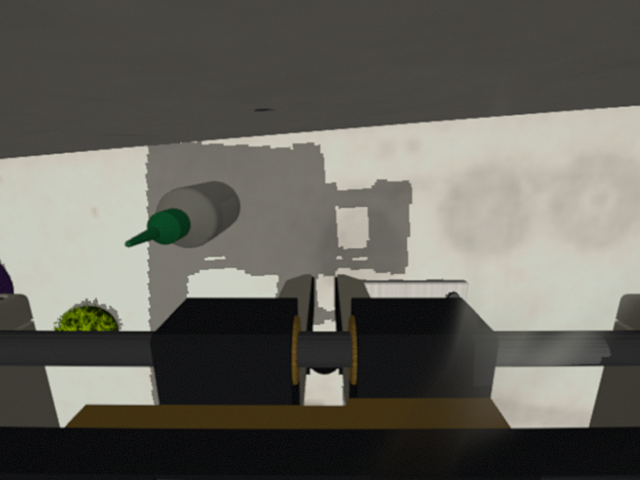

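View pics/s5.png

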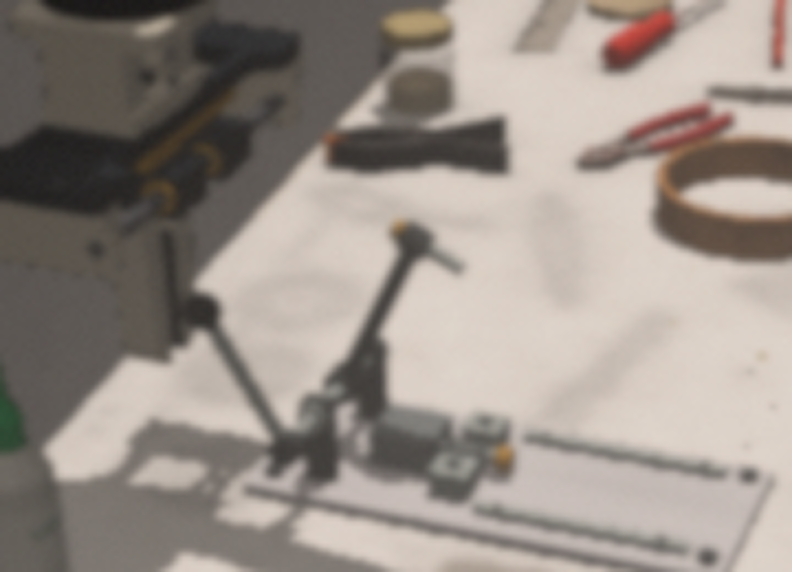

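Request:
step_arm(deltas=[[0, 0, 0, -4, -20, 0, 5], [0, 0, 0, 0, -22, 0, 0], [0, 0, 0, 0, -8, 0, 0], [0, 0, 0, 18, 0, 0, 0], [0, 0, 0, 18, 0, 0, 0], [0, 0, 0, 18, 0, 0, 0], [0, 0, 0, 0, 0, 0, 0]])

```text
clock: 5.95
eef_pos: [0.6178, 0.0272, 0.1331]
ee_rot: [-0.099, -2.185, 2.186]
contact_force: [-0.5, -0.8, -0.6]
finger_gap: 0.0003
```

```bash
python3 lev.py;python3 shot.py side 6; python3 - <<'E'
from h import *
crop(load('pics/side6.pkl'),200,150,180,130,4.4,'pics/s6.png')
E
```

```text
grasp pt in fixture [ 80.5  64.2 152.1] angle 0.6512643703428934 r 108.23384248853743 [-0.5 -0.8 -0.6] 0.00034021593311358786 [-0.14  0.44  1.49  0.    1.2   1.51]
[-0.   -0.   -0.01]
6.0 [0.6195 0.0269 0.1334] [-0.1012 -2.1859  2.1872] [ 0.5 -0.6 -0.2] [-0.14  0.44  1.49  0.    1.2   1.51] 0.0008
```

View pics/s6.png

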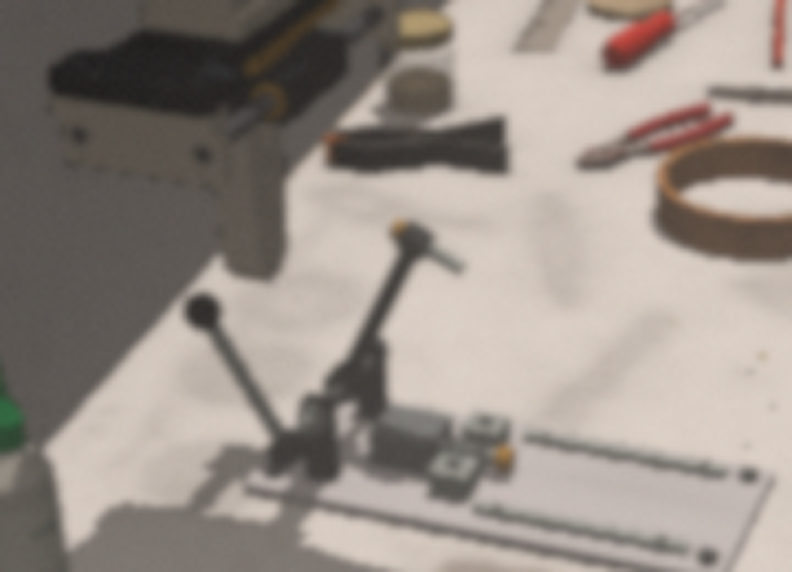

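Request:
step_arm(deltas=[[0, 0, 0, 0, 20, 0, 0], [0, 0, 0, 0, 20, 0, 0], [0, 0, 0, -5, 0, 0, 0], [0, 0, 0, -6, 1, 0, 0], [0, 0, 0, -6, 3, 0, 0], [0, 0, 0, -6, 4, 0, 0]])

```text
clock: 6.5
eef_pos: [0.6485, 0.0245, 0.0874]
ee_rot: [-0.108, -2.188, 2.19]
contact_force: [-1.6, 0.2, -0.4]
finger_gap: 0.0006
```

```bash
python3 lev.py
```

```text
grasp pt in fixture [111.3  63.9 106.4] angle 1.1262576457616127 r 72.18808075617873 [-1.6  0.2 -0.4] 0.0006309136029779827 [-0.13  0.53  1.47  0.    1.13  1.52]
[-0.    -0.001 -0.018]
```

Request:
step_arm(deltas=[[0, 0, 0.01, -3, 5, 0, 0], [0, 0, 0, -3, 3, 0, 0], [0, 0, 0, -3, 3, 0, 0]])

```text
clock: 6.75
eef_pos: [0.6519, 0.0242, 0.0847]
ee_rot: [-0.101, -2.185, 2.19]
contact_force: [-21.0, 1.0, 26.2]
finger_gap: 0.001
```

```bash
python3 lev.py;python3 shot.py side 7; python3 - <<'E'
from h import *
crop(load('pics/side7.pkl'),200,150,180,130,4.4,'pics/s7.png')
E
```

```text
grasp pt in fixture [114.7  64.  103.7] angle 1.1871359114908389 r 71.67048737375958 [-21.    1.   26.2] 0.0009658902389393757 [-0.13  0.54  1.45 -0.    1.14  1.52]
[-0.002  0.001 -0.013]
6.8 [0.6519 0.0242 0.0847] [-0.1003 -2.1852  2.1902] [-22.6   1.1  27.2] [-0.13  0.54  1.45 -0.    1.14  1.52] 0.0007
```

View pics/s7.png

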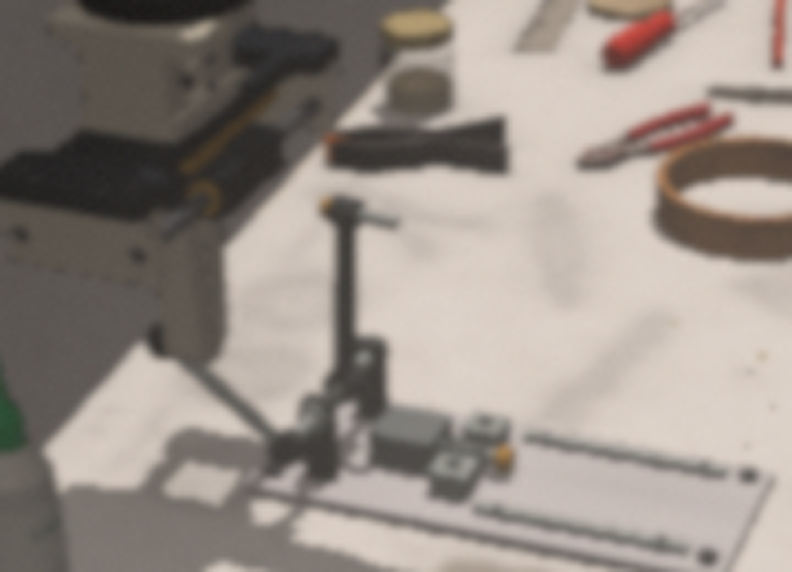

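Request:
step_arm(deltas=[[0, 0, 0, 2, -15, 0, 0], [0, 0, 0, 0, -30, 0, 0], [0, 0, 0, 0, -35, 0, 20], [0, 0, 0, 27, -10, -21, 50], [0, 0, 0, 27, -10, -21, 80], [0, 0, 0, 27, -10, -21, 80], [0, 0, 0, 27, -10, -21, 80], [0, 0, 0, 27, -10, -21, 80], [0, 0, 0, 27, -10, -21, 80], [0, 0, 0, 27, -5, -21, 80], [0, 0, 0, 27, -5, -21, 80], [0, 0, 0, 27, -5, -21, 80], [0, 0, 0, 27, 0, -21, 80], [0, 0, 0, 27, 0, -21, 80], [0, 0, 0, 27, 0, -21, 80], [0, 0, 0, 0, 0, 0, 80], [0, 0, 0, 0, 0, 0, 80]])

```text
clock: 8.22
eef_pos: [0.3551, 0.3163, 0.2523]
ee_rot: [-0.166, -2.225, 2.194]
contact_force: [0.6, 0.1, -0.0]
finger_gap: 0.08
```

```bash
python3 shot.py wrist 8;python3 shot.py side 8; python3 - <<'E'
from h import *
crop(load('pics/side8.pkl'),200,150,180,130,4.4,'pics/s8.png')
E
```

```text
8.2667 [0.3552 0.3162 0.2524] [-0.1664 -2.225   2.1931] [-0.6  0.  -0.1] [ 0.51  0.06  1.69 -0.02  1.32  2.17] 0.08
8.3167 [0.3558 0.3153 0.2521] [-0.1675 -2.223   2.1932] [ 0.8 -0.4 -0.3] [ 0.51  0.06  1.69 -0.02  1.32  2.17] 0.0802
```

View pics/wrist8.png

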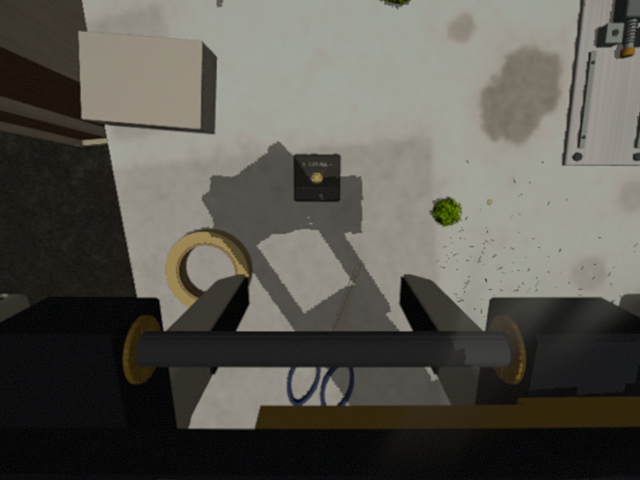

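View pics/s8.png

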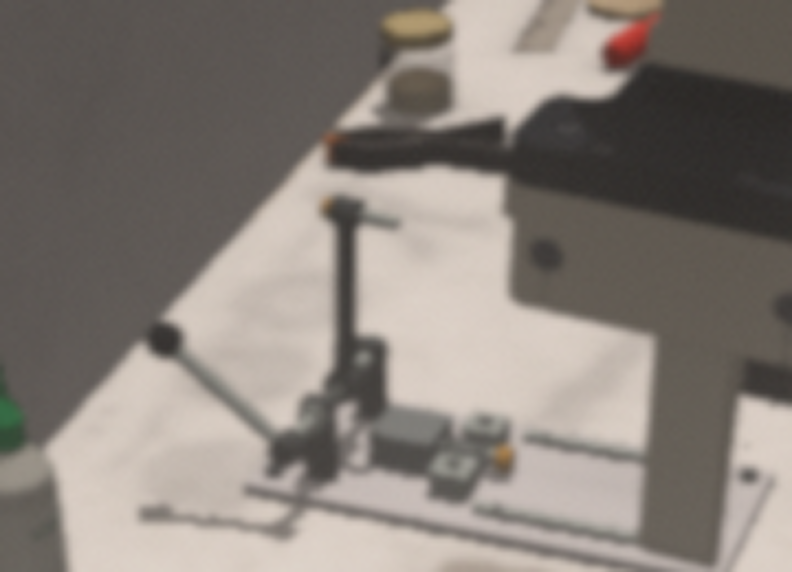

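```bash
python3 - <<'E'
from h import *; from bench import bot
th=-.0795;o=np.array([.5322,-.0304]);R=np.array([[np.cos(th),-np.sin(th)],[np.sin(th),np.cos(th)]])
s=load('pics/side8.pkl')
for q in (1.3,1.4,1.5):
    P=np.r_[R@[.075-.075*np.sin(.6-q),.064]+o,.044+.075*np.cos(.6-q)]; print(q,proj(s,P),200+164/4.4,150+338/4.4)
c=load('pics/wrist8.pkl'); g=cv2.cvtColor(c["pixels"],cv2.COLOR_RGB2GRAY)
crop(c,280,140,80,75,9,'pics/w8.png')
m=np.zeros_like(g); m[140:215,280:355]=(g[140:215,280:355]<60)
cs,_=cv2.findContours(m,cv2.RETR_EXTERNAL,cv2.CHAIN_APPROX_NONE); k=max(cs,key=cv2.contourArea)
b=cv2.boxPoints(cv2.minAreaRect(k)); print(b)
P=onz(c,b,.016)[:,:2]; print(P,P.mean(0)); D=np.diff(np.r_[P,P[:1]],axis=0); print(D, np.arctan2(D[:,1],D[:,0]))
E
```

```text
1.3 [[240.53335299 222.88076394]] 237.27272727272725 226.8181818181818
1.4 [[238.36364485 224.67220965]] 237.27272727272725 226.8181818181818
1.5 [[236.47253569 226.71537253]] 237.27272727272725 226.8181818181818
[[293. 154.]
 [340. 154.]
 [340. 201.]
 [293. 201.]]
[[0.44527653 0.34970707]
 [0.44056089 0.29472752]
 [0.3858642  0.29886683]
 [0.39056037 0.35525889]] [0.4155655  0.32464008]
[[-0.00471564 -0.05497955]
 [-0.05469669  0.00413931]
 [ 0.00469617  0.05639206]
 [ 0.05471617 -0.00555182]] [-1.65635776  3.06605913  1.48771096 -0.10111967]
```

View pics/w8.png

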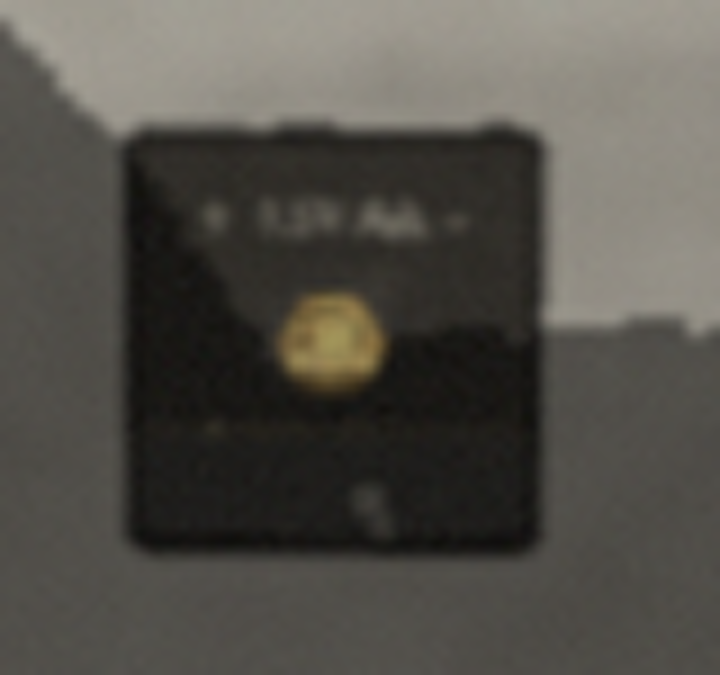

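```bash
python3 - <<'E'
from h import *; from bench import bot
st=bot.get_state(); print(goal(st,[.4155,.3246,.08],down(np.pi-.083)))
E
```

```text
(array([-47.32987953, 175.7158355 , -11.53431415]), array([ 0.01623104, -0.00292273, -0.06501279]))
```

Request:
step_arm(deltas=[[0.008, -0.002, -0.032, -10, 10, -2, 80], [0.008, -0.001, -0.032, -10, 15, -2, 80], [0, 0, 0, -9, 30, -2, 80], [0, 0, 0, -9, 30, -2, 80], [0, 0, 0, -9, 30, -2, 80], [0, 0, 0, 0, 30, 0, 80], [0, 0, 0, 0, 25, 0, 80], [0, 0, 0, 0, 0, 0, 80], [0, 0, 0, 0, 0, 0, 80]])

```text
clock: 9.07
eef_pos: [0.4264, 0.3148, 0.0803]
ee_rot: [-0.125, -2.182, 2.171]
contact_force: [0.0, 0.2, 1.8]
finger_gap: 0.0802
```

```bash
python3 shot.py wrist 9; python3 - <<'E'
from h import *; from bench import bot
st=bot.get_state(); print(goal(st,[.4155,.3246,.009],down(np.pi-.083)))
E
```

```text
9.1167 [0.4262 0.3147 0.0804] [-0.1246 -2.1814  2.1708] [ 0.9 -0.5 -0.6] [ 0.43  0.35  1.78 -0.    1.    2.1 ] 0.0797
(array([12.64605661, 71.31284226, -8.39575674]), array([ 0.00538896, -0.01779223, -0.01344111]))
```

View pics/wrist9.png

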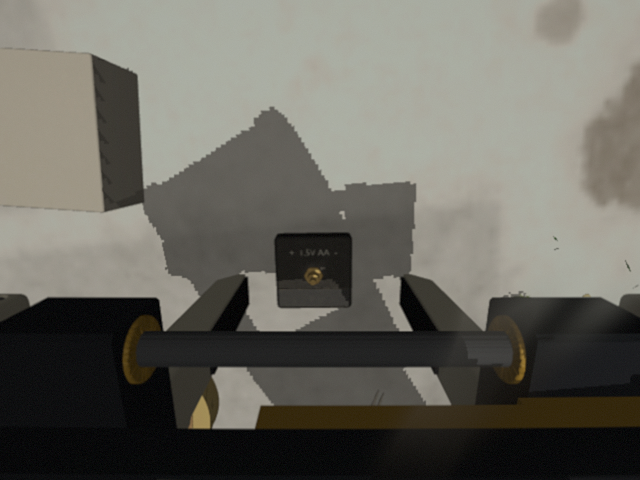

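```bash
python3 - <<'E'
from h import *
c=load('pics/wrist9.pkl')
crop(c,255,215,120,110,6,'pics/w9.png')
g=cv2.cvtColor(c["pixels"],cv2.COLOR_RGB2GRAY)
print(g[260,265:290],g[260,340:365],g[225:245,300])
P=onz(c,[[276,233.5],[351,233.5],[351,306],[277,306]],.016)[:,:2];print(P,P.mean(0)); D=np.diff(np.r_[P,P[:1]],axis=0); print(np.arctan2(D[:,1],D[:,0]),np.hypot(*D.T))
print(onz(c,[[314,276]],.030))
E
```

```text
[84 81 82 81 81 82 82 82 80 67 41 19 23 25 23 25 26 24 25 26 23 25 25 25
 25] [26 23 25 24 27 24 26 25 23 21 22 40 71 84 86 86 84 84 84 84 85 83 83 83
 83] [85 83 83 84 84 85 85 70 39 11  9 14 17 21 25 27 27 28 27 28]
[[0.44773384 0.34734053]
 [0.44242143 0.29475195]
 [0.38740845 0.29931516]
 [0.39284634 0.35413344]] [0.41760251 0.32388527]
[-1.67147293  3.05883426  1.47192134 -0.12313437] [0.05285623 0.05520192 0.05508733 0.05530625]
[[0.41851914 0.32308167 0.03      ]]
```

View pics/w9.png

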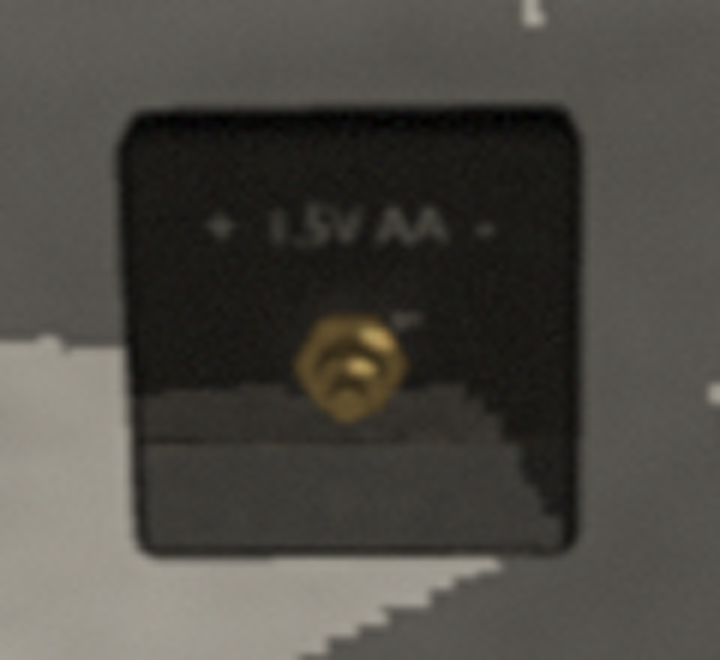

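Request:
step_arm(deltas=[[0.003, -0.009, -0.007, 5, 8, -4, 80], [0.003, -0.009, -0.007, 5, 8, -4, 80], [0, 0, 0, 0, 15, 0, 80], [0, 0, 0, 0, 15, 0, 80], [0, 0, 0, 0, 0, 0, 80], [0, 0, 0, 0, 0, 0, 80]])

```text
clock: 9.62
eef_pos: [0.4223, 0.3279, 0.0399]
ee_rot: [-0.1, -2.193, 2.178]
contact_force: [1.6, 0.4, 0.0]
finger_gap: 0.08
```

```bash
python3 - <<'E'
from h import *; from bench import bot
st=bot.get_state(); print(goal(st,[.4175,.3238,.008],down(np.pi-.084)),st["contact_force"])
E
```

```text
(array([ 4.80185519, 31.78307584,  4.70134783]), array([ 0.00697895,  0.00348319, -0.01082449])) [1.59114481 0.35052474 0.01372653]
```

Request:
step_arm(deltas=[[0.007, 0.003, -0.01, 4.8, 8, 4, 80], [0, 0, 0, 0, 8, 0, 80], [0, 0, 0, 0, 8, 0, 80], [0, 0, 0, 0, 0, 0, 80], [0, 0, 0, 0, 0, 0, 80]])

```text
clock: 10.03
eef_pos: [0.4181, 0.3259, 0.0167]
ee_rot: [-0.094, -2.184, 2.18]
contact_force: [0.2, 0.1, 0.3]
finger_gap: 0.0802
```

```bash
python3 - <<'E'
from h import *; from bench import bot
st=bot.get_state(); print(goal(st,[.4175,.3238,.008],down(np.pi-.084)),st["contact_force"])
E
python3 shot.py side 10; python3 -c "
from h import *
crop(load('pics/side10.pkl'),240,320,150,110,5,'pics/s10.png')"
```

```text
(array([0.4198615 , 8.72729065, 2.10950723]), array([ 0.00207998,  0.00212782, -0.00427229])) [0.18009827 0.14773361 0.28896708]
10.0833 [0.4179 0.3257 0.0167] [-0.0937 -2.1833  2.1797] [0.2 0.2 0.8] [ 0.45  0.44  1.83 -0.    0.87  2.1 ] 0.0802
```

View pics/s10.png

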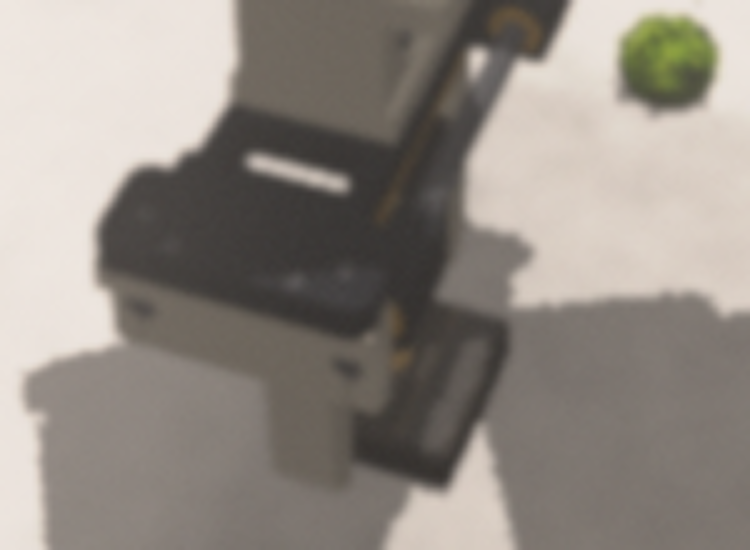

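```bash
python3 - <<'E'
from h import *
s=load('pics/side10.pkl')
def pc(x,y,yaw):
    R=np.array([[np.cos(yaw),-np.sin(yaw)],[np.sin(yaw),np.cos(yaw)]])
    for a in ([.028,.028],[-.028,.028],[-.028,-.028]):
        for z in (0,.016):
            q=proj(s,np.r_[R@a+[x,y],z])[0]; print(a,z,((q-[240,320])*5).round())
pc(.4175,.3238,-.084)
print("finger tip outer mid",((proj(s,[.418,.3257+.0575,.0167])[0]-[240,320])*5))
for tag in ('0','8'):
    c=load(f'pics/side{tag}.pkl')
    # corner pixel in side0 from s_mov crop
print(onz(load('pics/side0.pkl'),[[285+445/10,365+525/10],[285+90/10,365+425/10]],0),onz(load('pics/side0.pkl'),[[285+570/10,365+195/10],[285+230/10,365+100/10],[285+95/10,365+375/10],[285+448/10,365+470/10]],.016))
E
```

```text
[0.028, 0.028] 0 [253. 437.]
[0.028, 0.028] 0.016 [251. 399.]
[-0.028, 0.028] 0 [436. 492.]
[-0.028, 0.028] 0.016 [436. 454.]
[-0.028, -0.028] 0 [499. 347.]
[-0.028, -0.028] 0.016 [500. 310.]
finger tip outer mid [314.62150625 516.36692482]
[[0.38912195 0.35164658 0.        ]
 [0.44293838 0.34833469 0.        ]] [[0.38308394 0.30230095 0.016     ]
 [0.43688691 0.29765998 0.016     ]
 [0.44024378 0.35228997 0.016     ]
 [0.38784781 0.35498262 0.016     ]]
```

Request:
step_arm(deltas=[[0.002, 0.002, -0.004, 2, 5, 2, 80], [0, 0, 0, 0, 4, 0, 70], [0, 0, 0, 0, 0, 0, 60], [0, 0, 0, 0, 0, 0, 40], [0, 0, 0, 0, 0, 0, 40], [0, 0, 0, 0, 0, 0, 40], [0, 0, 0, 0, 0, 0, 40]])

```text
clock: 10.67
eef_pos: [0.4161, 0.3237, 0.0072]
ee_rot: [-0.093, -2.178, 2.178]
contact_force: [-0.5, -0.1, -0.8]
finger_gap: 0.0557
```

```bash
python3 - <<'E'
from h import *; from bench import bot
st=bot.get_state(); print(goal(st,[.4175,.3238,.008],down(np.pi-.084)),st["contact_force"],st["finger_gap"])
E
```

```text
(array([-1.34079164, -0.7892116 , -0.18560337]), array([ 0.00010753, -0.00058005, -0.00033045])) [-0.54933902 -0.08947433 -0.81188459] 0.055659029637035395
```

Request:
step_arm(deltas=[[0, 0, 0, 0, -10, 0, 40], [0, 0, 0, 0, -20, 0, 40], [0, 0, 0, 0, -30, 0, 40], [0, 0, 0, 0, -30, 0, 40], [0, 0, 0, -6, -5, 15, 40], [0, 0, 0, -6, 0, 29, 40], [0, 0, 0, -6, 0, 29, 40], [0, 0, 0, -6, 0, 29, 40], [0, 0, 0, -6, 0, 29, 40], [0, 0, 0, -6, 0, 29, 40], [0, 0, 0, -6, 0, 29, 40], [0, 0, 0, -6, 0, 29, 40], [0, 0, 0, -6, 0, 29, 40], [0, 0, 0, -6, 0, 29, 40], [0, 0, 0, -6, 0, 29, 40], [0, 0, 0, -6, 0, 15, 40], [0, 0, 0, 0, 0, 0, 40], [0, 0, 0, 0, 0, 0, 40]])

```text
clock: 12.17
eef_pos: [0.4665, -0.0145, 0.123]
ee_rot: [-0.11, -2.191, 2.19]
contact_force: [-1.1, 0.0, -0.3]
finger_gap: 0.0554
```

```bash
python3 shot.py wrist 11; python3 - <<'E'
from h import *; from bench import bot
st=bot.get_state(); print(goal(st,[.4824,-.0264,.1],down(np.pi-.0795)))
E
```

```text
12.2167 [ 0.4668 -0.0142  0.1231] [-0.1092 -2.1913  2.1906] [ 0.6 -0.2  0.4] [-0.27  0.19  1.88  0.01  1.05  1.37] 0.0557
(array([-16.07397874,  23.42053606,  10.92046038]), array([ 0.00112948,  0.00052832, -0.02061444]))
```

View pics/wrist11.png

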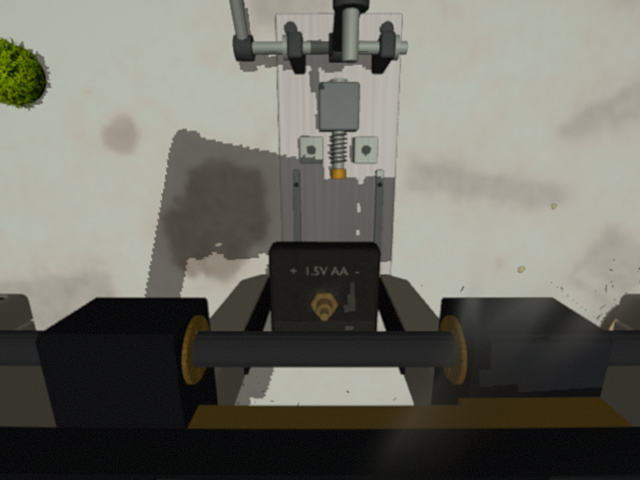

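```bash
python3 -c "
from h import *
c=load('pics/wrist11.pkl'); crop(c,260,120,150,110,5.2,'pics/w11a.png');crop(c,255,225,140,100,5.6,'pics/w11b.png');crop(c,260,0,160,80,4.8,'pics/w11c.png')"
```

```text
(no output)
```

View pics/w11a.png

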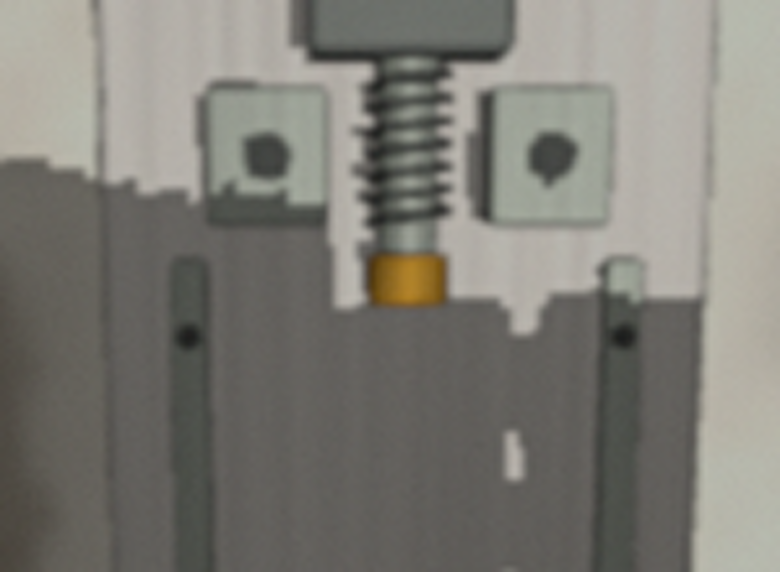

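View pics/w11b.png

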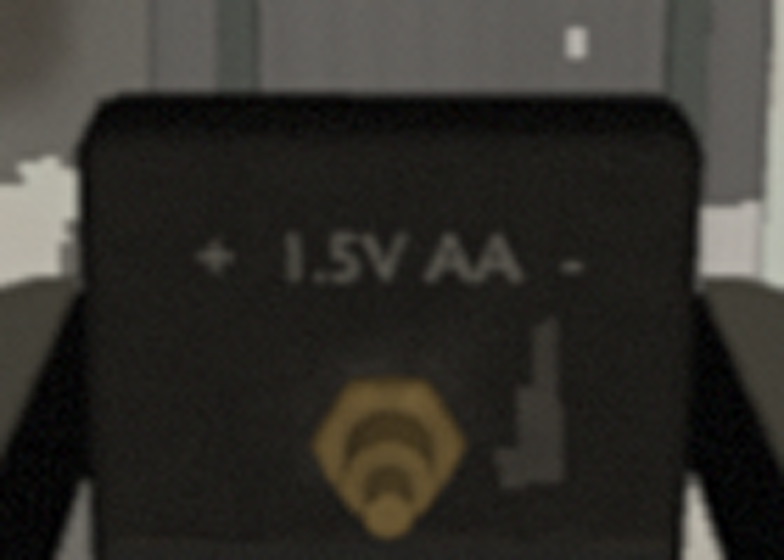

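View pics/w11c.png

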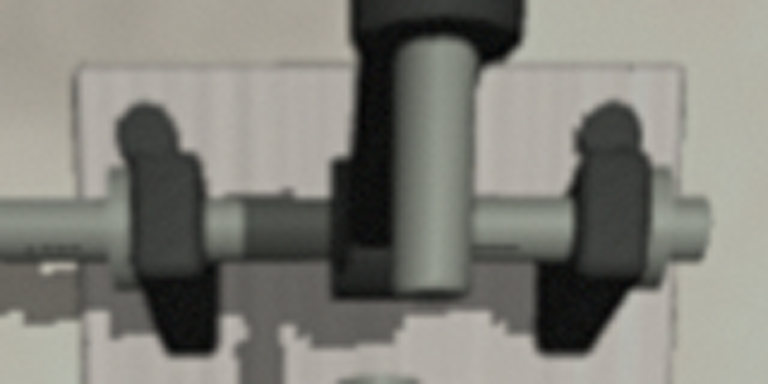

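```bash
python3 - <<'E'
from h import *; from bench import bot
c=load('pics/wrist11.pkl')
f=lambda q,x,y,sc: np.array([x,y])+(np.array(q,float)+.5)/sc-.5
A=[];W=[]
def add(q,x,y,sc,a,z):
    for w,aa in zip(onz(c,f(q,x,y,sc),z),a): W.append(w[:2]);A.append(np.array(aa)/1e3)
add([[77,66],[684,66]],260,0,4.8,[[110,48],[110,-48]],.008)
add([[172,258],[209,258],[602,258],[641,258]],260,120,5.2,[[-5,37],[-5,31],[-5,-31],[-5,-37]],.013)
add([[205,86],[328,86],[328,225],[207,225],[490,86],[612,86],[610,225],[490,225]],260,120,5.2,[[20,30],[20,12],[0,12],[0,30],[20,-12],[20,-30],[0,-30],[0,-12]],.023)
add([[407,305]],260,120,5.2,[[-12,0]],.017)
th,o,r=rigid2(A,W); print(th,o); print((r*1e3).round(1))
# case in tool: front top edge corners; z of top = tip + (.016-.0072)
st=bot.get_state(); M=Ro.from_rotvec(st["ee_rot"]); z=st["eef_pos"][2]+.0088
P=onz(c,f([[82,150],[700,150],[390,113],[390,95]],255,225,5.6),z); 
print(M.inv().apply(P-st["eef_pos"])*1e3)
P=onz(c,f([[388,515]],255,225,5.6),st["eef_pos"][2]-.0072+.03); print("shaft top",M.inv().apply(P-st["eef_pos"])*1e3)
E
```

```text
-0.08134512179480283 [ 0.53195143 -0.03035335]
[[ 0.9  0.8]
 [ 0.7 -0.7]
 [-0.1  0.7]
 [-0.1  0.5]
 [-0.2 -0.5]
 [-0.2 -0.5]
 [-0.   0. ]
 [-0.   0. ]
 [-0.2  0. ]
 [-0.2 -0. ]
 [-0.1 -0.3]
 [-0.1 -0.4]
 [-0.2  0. ]
 [-0.2  0.2]
 [-0.1  0.1]]
[[-25.12826053  -8.2538032  -26.67385337]
 [-25.04550751  -8.31617481  27.28970675]
 [-28.41668933  -8.21625803   0.23838683]
 [-30.02432992  -8.18311591   0.24165571]]
shaft top [[ 2.41709957e+00 -2.28547126e+01  1.57751043e-02]]
```

```bash
cat > fx.py <<'E'
import sys
from h import *; from bench import bot
th=-.081;o=np.array([.5320,-.0304]);R=np.array([[np.cos(th),-np.sin(th)],[np.sin(th),np.cos(th)]])
x,z=float(sys.argv[1]),float(sys.argv[2])
st=bot.get_state(); p=st["eef_pos"]; print("tcp fixture",(R.T@(p[:2]-o)*1e3).round(2),(p[2]*1e3).round(2),"F fix",(R.T@st["contact_force"][:2]).round(1),st["contact_force"][2].round(1),st["finger_gap"])
d,w=goal(st,np.r_[R@[x/1e3,0]+o,z/1e3],down(np.pi+th)); print("shift",d.round(2),"turn",w.round(4))
E
python3 fx.py -46 50
```

```text
tcp fixture [-66.34  10.83] 123.1 F fix [ 0.6 -0.2] 0.4 0.055689036408427595
shift [-18.8   73.49  10.96] turn [ 0.0011  0.002  -0.0206]
```

Request:
step_arm(deltas=[[0.001, 0.002, -0.02, -5, 15, 5.5, 40], [0, 0, 0, -5, 15, 5.5, 40], [0, 0, 0, -5, 15, 0, 40], [0, 0, 0, -5, 15, 0, 40], [0, 0, 0, 0, 12, 0, 40], [0, 0, 0, 0, 0, 0, 40], [0, 0, 0, 0, 0, 0, 40]])

```text
clock: 12.8
eef_pos: [0.4866, -0.0184, 0.0518]
ee_rot: [-0.082, -2.188, 2.185]
contact_force: [-0.1, 1.0, -0.7]
finger_gap: 0.0555
```

```bash
python3 fx.py -46 18; python3 shot.py wrist 12;python3 shot.py side 12; python3 -c "
from h import *
crop(load('pics/side12.pkl'),230,160,180,130,4.4,'pics/s12.png')"
```

```text
tcp fixture [-46.24   8.29] 51.76 F fix [-0.2  1. ] -0.7 0.055462820820176235
shift [-0.06 33.75  8.35] turn [ 0.0016  0.0091 -0.0031]
12.85 [ 0.4863 -0.0183  0.0518] [-0.0816 -2.1879  2.1845] [-0.6  0.5 -0.5] [-0.27  0.33  1.9   0.    0.91  1.37] 0.0554
12.9 [ 0.4867 -0.0187  0.0522] [-0.0831 -2.1879  2.1853] [0.4 0.6 0.3] [-0.27  0.33  1.9   0.    0.91  1.37] 0.0557
```

View pics/wrist12.png

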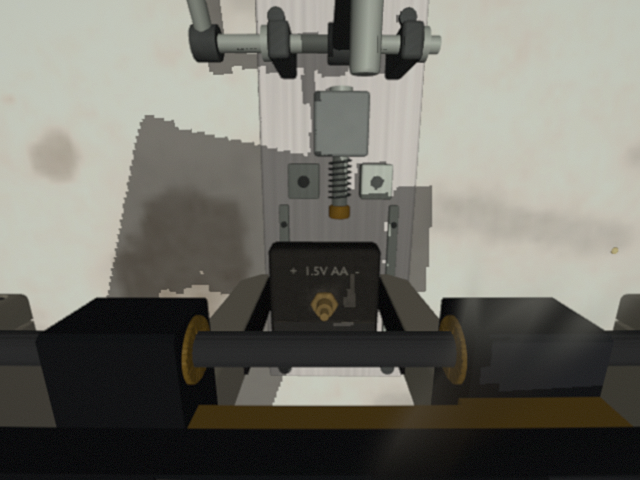

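View pics/s12.png

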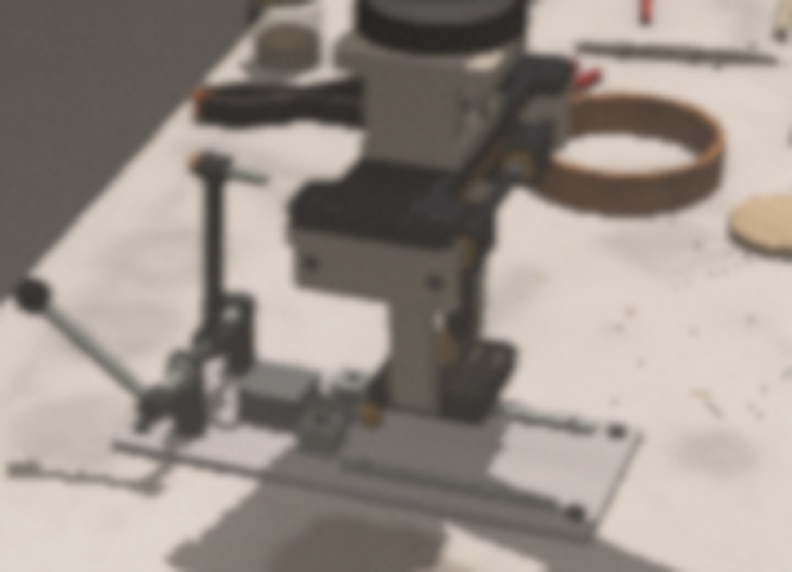

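Request:
step_arm(deltas=[[0.001, 0.009, -0.003, 0, 0, 4.2, 40], [0, 0, 0, 0, 5, 4, 40], [0, 0, 0, 0, 5, 0, 40], [0, 0, 0, 0, 0, 0, 40], [0, 0, 0, 0, 0, 0, 40]])

```text
clock: 13.32
eef_pos: [0.4878, -0.0276, 0.0445]
ee_rot: [-0.095, -2.182, 2.184]
contact_force: [-0.1, 0.0, 0.1]
finger_gap: 0.0557
```

```bash
python3 fx.py -46 18; python3 shot.py wrist 13
```

```text
tcp fixture [-44.3  -0.8] 44.45 F fix [-0.1  0. ] 0.1 0.05571369067874198
shift [ 1.87 26.44 -0.82] turn [-0.001  -0.     -0.0063]
13.3667 [ 0.4877 -0.0276  0.0444] [-0.0949 -2.1816  2.1842] [ 0.   0.6 -0.1] [-0.29  0.34  1.91  0.    0.89  1.37] 0.0554
```

View pics/wrist13.png

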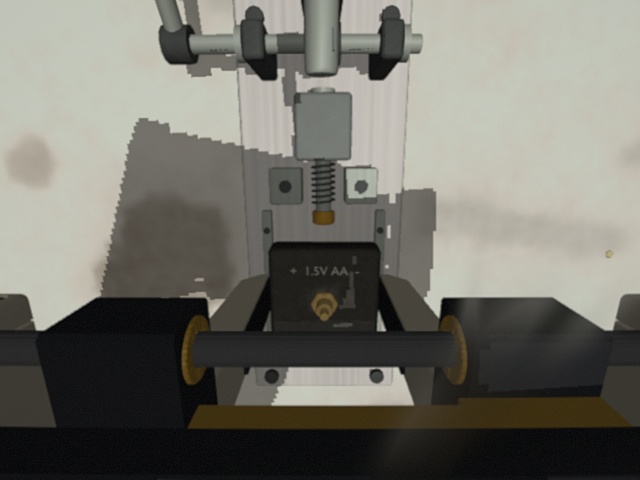

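Request:
step_arm(deltas=[[0, 0, -0.006, 1.8, 8, -0.8, 40], [0, 0, 0, 0, 7, 0, 40], [0, 0, 0, 0, 6, 0, 40], [0, 0, 0, 0, 2, 0, 40], [0, 0, 0, 0, 0, 0, 40]])

```text
clock: 13.78
eef_pos: [0.4856, -0.0266, 0.0188]
ee_rot: [-0.088, -2.179, 2.18]
contact_force: [-0.4, 0.0, -1.2]
finger_gap: 0.0558
```

```bash
python3 fx.py -46 15.2
```

```text
tcp fixture [-4.653e+01 -1.000e-02] 18.8 F fix [-0.4 -0. ] -1.2 0.05580349903965515
shift [-0.53  3.6  -0.01] turn [-0.0008 -0.0005  0.0009]
```

Request:
step_arm(deltas=[[0, 0, 0, 0, 2, 0, 40], [0, 0, 0, 0, 1, 0, 40], [0, 0, 0, 0, 1, 0, 40]])

```text
clock: 14.03
eef_pos: [0.4854, -0.0265, 0.015]
ee_rot: [-0.086, -2.178, 2.18]
contact_force: [-6.3, 1.1, 26.7]
finger_gap: 0.0558
```

```bash
python3 fx.py -46 15.2
```

```text
tcp fixture [-46.75   0.08] 15.02 F fix [-6.4  0.6] 26.7 0.055775414870769945
shift [-0.75 -0.18  0.08] turn [-0.0007 -0.0002  0.0019]
```

Request:
step_arm(deltas=[[0, 0, 0, 0, -0.4, 0, 40], [0, 0, 0, 0, 0, 0, 40]])

```text
clock: 14.2
eef_pos: [0.4859, -0.0266, 0.0162]
ee_rot: [-0.088, -2.179, 2.181]
contact_force: [0.4, -1.2, -0.8]
finger_gap: 0.0559
```

```bash
python3 fx.py -28 15.2
```

```text
tcp fixture [-4.625e+01  3.000e-02] 16.23 F fix [ 0.5 -1.1] -0.8 0.055854718086701775
shift [-18.25   1.02   0.03] turn [-0.001  -0.0001  0.0006]
```

Request:
step_arm(deltas=[[0, 0, 0, -2, 0.7, 0, 40], [0, 0, 0, -3, 0, 0, 40], [0, 0, 0, -3, 0, 0, 40], [0, 0, 0, -3, 0, 0, 40]])

```text
clock: 14.53
eef_pos: [0.4964, -0.0274, 0.0153]
ee_rot: [-0.085, -2.178, 2.18]
contact_force: [-2.3, 0.4, 0.8]
finger_gap: 0.0555
```

```bash
python3 fx.py -28 15.2
```

```text
tcp fixture [-35.72   0.14] 15.31 F fix [-2.3  0.2] 0.8 0.055493114544788696
shift [-7.72  0.09  0.14] turn [-0.0009  0.      0.0026]
```

Request:
step_arm(deltas=[[0, 0, 0, -2, 0, 0, 40], [0, 0, 0, -2, 0, 0, 40], [0, 0, 0, -2, 0, 0, 40]])

```text
clock: 14.78
eef_pos: [0.4983, -0.0275, 0.0151]
ee_rot: [-0.072, -2.174, 2.175]
contact_force: [-6.9, -1.0, 8.5]
finger_gap: 0.0558
```

```bash
python3 fx.py -28 15.2
```

```text
tcp fixture [-33.81   0.2 ] 15.08 F fix [-6.8 -1.6] 8.5 0.05584179705960542
shift [-5.81 -0.19  0.21] turn [-0.0007  0.0012  0.0133]
```

Request:
step_arm(deltas=[[0, 0, 0.013, -3, -0.7, 0, 40], [0, 0, 0, -3, 0, 0, 40]])

```text
clock: 14.95
eef_pos: [0.5019, -0.0276, 0.0151]
ee_rot: [-0.08, -2.178, 2.178]
contact_force: [-7.0, 0.3, 7.6]
finger_gap: 0.0553
```

```bash
python3 fx.py -28 15.2
```

```text
tcp fixture [-30.25   0.36] 15.1 F fix [-7.  -0.2] 7.6 0.05531118843064594
shift [-2.25 -0.11  0.36] turn [-0.0004  0.0017  0.0057]
```

Request:
step_arm(deltas=[[0, 0.001, 0.005, -3, -0.6, 0.2, 40], [0, 0, 0, -2.5, 0, 0, 40]])

```text
clock: 15.12
eef_pos: [0.5048, -0.0278, 0.0151]
ee_rot: [-0.079, -2.178, 2.177]
contact_force: [-12.8, -1.8, 15.1]
finger_gap: 0.0555
```

```bash
python3 fx.py -28 15.2;  python3 shot.py wrist 14; python3 -c "
from h import *
crop(load('pics/wrist14.pkl'),240,170,170,130,4.6,'pics/w14.png')"
```

```text
tcp fixture [-27.34   0.42] 15.07 F fix [-12.6  -2.8] 15.1 0.055453007338917226
shift [ 0.66 -0.13  0.42] turn [0.0001 0.0012 0.007 ]
15.1667 [ 0.5047 -0.0278  0.0151] [-0.0784 -2.1775  2.1766] [-9.6 -0.8  7.8] [-0.27  0.42  1.88 -0.    0.85  1.38] 0.0558
```

View pics/w14.png

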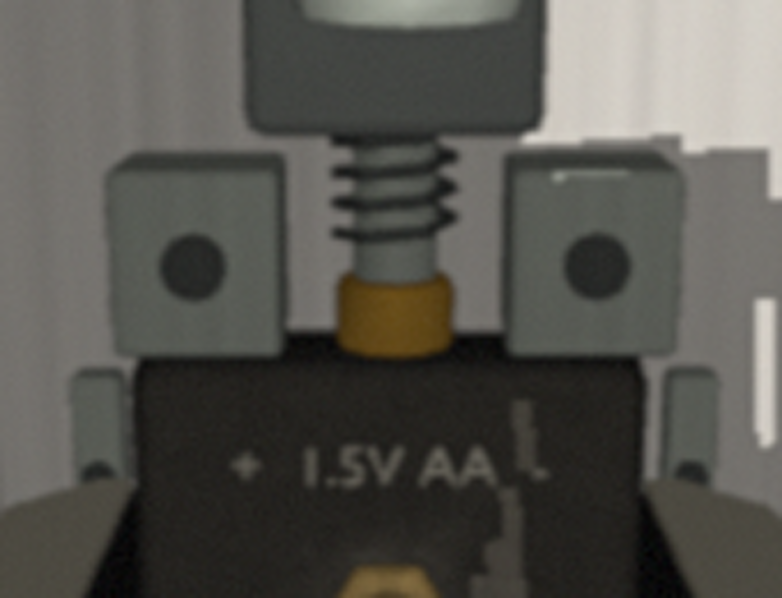

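Request:
step_arm(deltas=[[0, 0, 0.005, -2.5, -0.3, 0, 40], [0, 0, 0.003, -2.5, -0.2, 0, 40]])

```text
clock: 15.33
eef_pos: [0.5047, -0.0278, 0.0151]
ee_rot: [-0.074, -2.177, 2.176]
contact_force: [-11.7, -0.9, 9.8]
finger_gap: 0.0561
```

```bash
python3 fx.py -28 15.2;  python3 shot.py wrist 15;python3 shot.py side 15; python3 fx.py -28 15.2; python3 -c "
from h import *
crop(load('pics/wrist15.pkl'),240,170,170,130,4.6,'pics/w15.png')
crop(load('pics/side15.pkl'),230,160,180,130,4.4,'pics/s15.png')"
```

```text
tcp fixture [-27.39   0.44] 15.1 F fix [-11.6  -1.8] 9.8 0.056053995220324525
shift [ 0.61 -0.1   0.43] turn [0.0001 0.0026 0.0106]
15.3833 [ 0.5048 -0.0278  0.0151] [-0.0736 -2.1768  2.1757] [-10.4  -1.5   9. ] [-0.27  0.42  1.87 -0.    0.86  1.38] 0.0552
15.4333 [ 0.5047 -0.0278  0.0151] [-0.0737 -2.1768  2.1756] [-10.7  -1.5   9.3] [-0.27  0.42  1.87 -0.    0.86  1.38] 0.0553
tcp fixture [-27.4   0.4] 15.09 F fix [-10.6  -2.4] 9.3 0.05532257834642225
shift [ 0.61 -0.1   0.39] turn [0.0001 0.0026 0.0107]
```

View pics/w15.png

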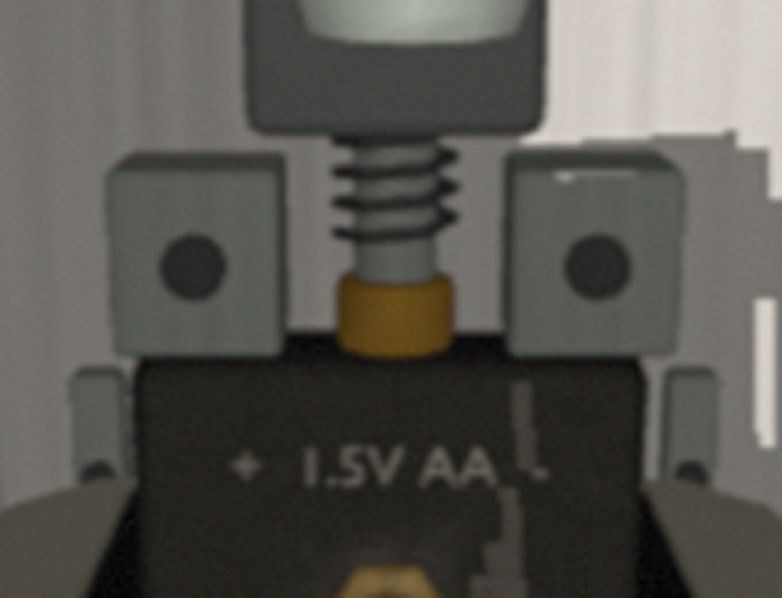

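View pics/s15.png

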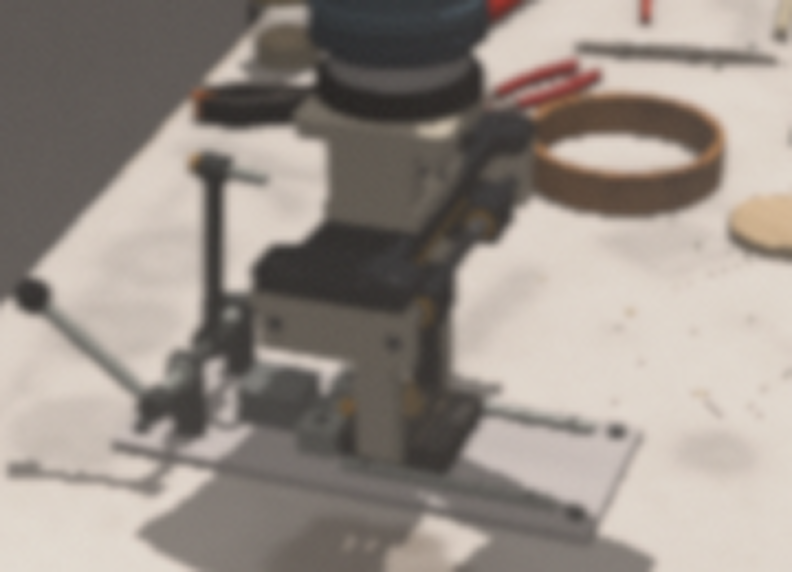

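Request:
step_arm(deltas=[[0, 0.002, 0.02, -3.5, -0.3, 0, 40], [0, 0.001, 0.015, -4, -0.2, 0, 40]])

```text
clock: 15.6
eef_pos: [0.5049, -0.0278, 0.0151]
ee_rot: [-0.096, -2.185, 2.186]
contact_force: [-15.5, -2.6, 16.4]
finger_gap: 0.0555
```

```bash
python3 fx.py -28 15.2;  python3 shot.py wrist 16; python3 fx.py -28 15.2; python3 -c "
from h import *
crop(load('pics/wrist16.pkl'),240,170,170,130,4.6,'pics/w16.png')"
```

```text
tcp fixture [-27.21   0.39] 15.06 F fix [-15.2  -3.8] 16.4 0.05549867789369808
shift [ 0.79 -0.15  0.39] turn [-0.      0.0021 -0.0089]
15.65 [ 0.5049 -0.0278  0.0151] [-0.0965 -2.1851  2.1861] [-14.6  -2.2  12.7] [-0.28  0.41  1.89  0.    0.83  1.37] 0.0555
tcp fixture [-27.23   0.39] 15.08 F fix [-14.4  -3.4] 12.7 0.05547055347736751
shift [ 0.77 -0.13  0.39] turn [-0.0001  0.0021 -0.0094]
```

View pics/w16.png

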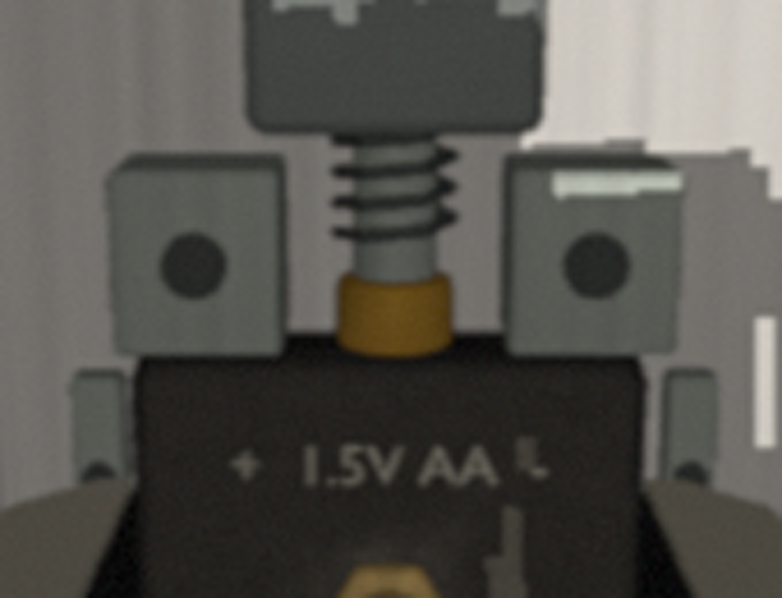

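Request:
step_arm(deltas=[[0, 0.001, -0.009, -3.5, -0.2, 0, 40]])

```text
clock: 15.73
eef_pos: [0.5048, -0.0278, 0.0151]
ee_rot: [-0.08, -2.178, 2.178]
contact_force: [-10.4, -1.1, 6.8]
finger_gap: 0.0556
```

```bash
python3 fx.py -28 15.2;  python3 shot.py side 17; python3 shot.py top 17; python3 shot.py wrist 17; python3 fx.py -28 15.2; python3 -c "
from h import *
crop(load('pics/wrist17.pkl'),240,170,170,130,4.6,'pics/w17.png')
s=load('pics/side17.pkl'); crop(s,270,220,80,60,9,'pics/s17.png')"
```

```text
tcp fixture [-27.36   0.38] 15.11 F fix [-10.3  -2. ] 6.8 0.05562658700576073
shift [ 0.64 -0.09  0.38] turn [-0.0002  0.0019  0.006 ]
15.7833 [ 0.5048 -0.0278  0.0151] [-0.0775 -2.1775  2.1768] [-14.3  -2.2  13.3] [-0.27  0.42  1.88 -0.    0.85  1.38] 0.0558
15.8333 [ 0.5048 -0.0278  0.0151] [-0.0776 -2.1778  2.1773] [-13.6  -1.2  11.9] [-0.27  0.42  1.88 -0.    0.85  1.38] 0.0557
15.8833 [ 0.5048 -0.0278  0.0151] [-0.0778 -2.1779  2.1775] [-13.6  -1.6  12.6] [-0.27  0.42  1.88 -0.    0.85  1.38] 0.0555
tcp fixture [-27.33   0.38] 15.08 F fix [-13.4  -2.7] 12.6 0.05552501265739061
shift [ 0.67 -0.11  0.38] turn [-0.0001  0.0022  0.0073]
```

View pics/s17.png

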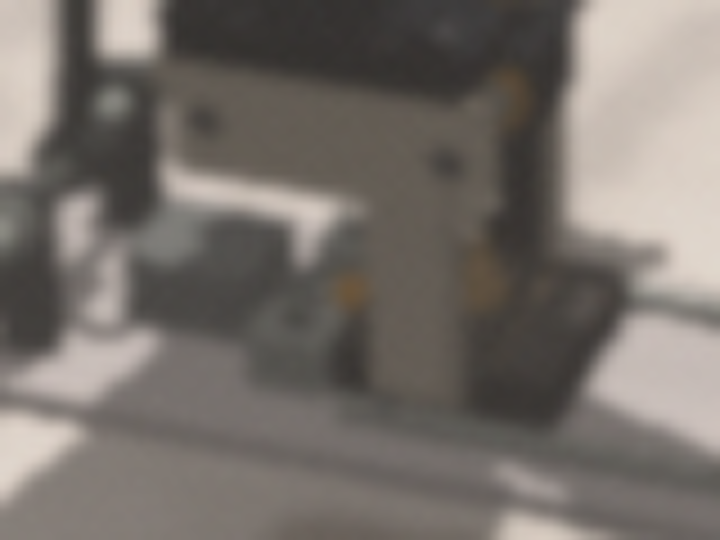

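View pics/w17.png

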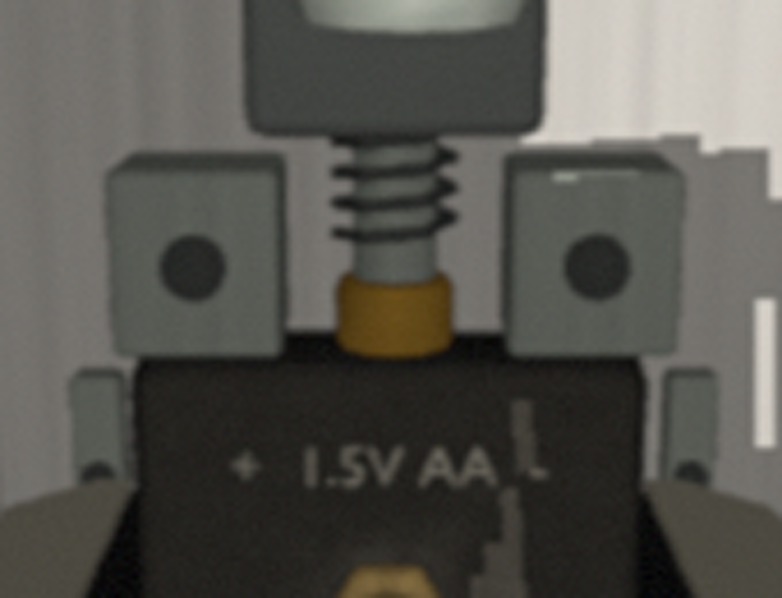

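```bash
python3 fx.py -28 15.2; python3 -c "
from bench import bot
print(bot.close_job())"
```

```text
tcp fixture [-27.33   0.38] 15.08 F fix [-13.4  -2.7] 12.6 0.05552501265739061
shift [ 0.67 -0.11  0.38] turn [-0.0001  0.0022  0.0073]
the job is handed in; nothing more can be done
None
```

I swung the lift lever over to its hard stop, set the movement flat and shaft up in the channel, and pressed it against both stops. The job was handed in at 15.9 s with the arm still gripping and pushing.

- **Lever:** The knob slipped out of the grip at about 1.1 rad, so I finished the swing by pushing the rod with closed fingers. That push reached about 34 N against the hard stop. The knob in the side picture matched an angle of about 1.5 rad, and the presser arm still stood upright in the later pictures.
- **Movement:** It was gripped with the jaws across the channel, about 55.5 mm apart. A further push moved it no more than about 0.2 mm while the force rose, so it is on the hard stops.
- **Last checks:** The wrist picture shows both stops level against the case front and the plunger nose flush with them. At the end the push along the channel was about 13.4 N, against the plunger's 4.4 N, and about 12 N bore down on the plate.
- **Small disagreements:**
  - The gripper reads 0.67 mm past its nominal position along the channel and 0.4 mm to one side, about what the measuring error allows.
  - The tool was pitched about 0.4° from vertical. The wrist pictures showed no tilt in the case.
  - The top camera placed the fixture about 3 mm, and the movement about 5 mm, from where the wrist camera did. I used the wrist camera's values.
- **Bystanders:** I touched nothing else on the bench.

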